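# Load the sample cassettes on the indexing table and index it to transfer

## Robot

A 7-joint arm with a two-finger parallel gripper is mounted at the origin on the work surface. World frame = base frame: x ahead of the robot, y to its left, z up, the work surface at z = 0. Lengths are in mm, angles in rad, forces in N, time in s.
With the tool pointing down it reaches from about 400 to 900 mm from the base axis. Payload 5.5 kg.
Tool frame: the origin (TCP) lies on the centre line of the jaws, within the pads' length; the fingertips stand 25 mm ahead of it and the grasp point (between the pads) lies 6 mm ahead of it (bot.nose_length is the distance from the TCP to the fingertips, in mm); z points along the fingers, y is the direction in which the jaws open and shut (so a half turn about z gives the same grasp; the last joint's range is limited). The gripper opens to 92 mm and grips with 3 to 60 N. Pads are 19 mm wide; open, the fingers measure 130 mm over their backs; the gripper's body (75 mm by 190 mm) begins 47 mm behind the grasp point.
Start: joints at [-0.939, 0.501, -0.427, 1.55, 0.221, 1.138, -0.21], TCP at [234.286, 606.308, 251.729] pointing down, gripper open.
Joint ranges: [-2.88, 2.88], [-0.31, 2.03], [-1.54, 1.56], [0.2, 2.42], [-1.41, 4.55], [0.19, 2.02], [-2.57, 2.57]. Speed limits (rad/s): [2.57, 2.57, 3.14, 3.14, 3.14, 3.14, 3.14].

## Interface

Orientations are given as a unit quaternion [x, y, z, w].
In Python, from bench import bot, vision, job gives the robot as it stands.
- The arm moves only by the tool send_rows, never from a script. Its argument "moves" is a list that holds one entry, the list of rows, each a list of 7 numbers: the shift along the tool's x, y, z in m, then the turn, a rotation vector about the tool's x, y, z in rad, then the opening in per cent of the stroke, from 0 (shut) to 100 (fully open). In form: [[[x, y, z, rx, ry, rz, fingers], ...]]. A call has 1 to 12 rows; each row shifts and turns the pose as measured when the row begins, along the tool's axes as they then stand; what a row does not reach is not made up. A row lasts 1/12 s, in which the tool goes at most 41.7 mm and 7.16 degrees, less where a joint would pass 70% of its speed; a pose out of reach is approached as far as the arm can. A call is refused whole if a number of a shift passes 0.0417 or a number of a turn 0.125, either way. A call with a gripper value outside its range is refused whole. The fingers move at their own pace and stop on an object; the grip force is fixed at half the most. Time passes only in rows, so rows that do not move let the fingers close. It gives the time, the measured TCP pose, the force and the opening at its end, in the units of the state.
- bot.get_state(): the state, without advancing time (a new reading comes with each control period).
- vision.get_image(name): name is "scene" or "top"; returns a dict with "pixels" (420x560x3 uint8, red, green, blue), "K" (3x3 intrinsics, pixels), "R" (3x3) and "t" (3): a world point X has camera coordinates R X + t. Camera axes: x right, y down, z forward; pixel columns grow to the right and rows downward; lengths in mm; the calibration is good to about 2 mm. A picture is of the moment at which its call begins. There is no depth.
- job.close_job(): hands the job in, once; it reports no verdict.
The state is a dict: "t": time; "joint_pos": joint angles; "qd": joint speeds; "tau": joint torques, N m; "ee_pos": TCP position; "ee_rot": TCP orientation; "ft_force": force on the tool from outside, world axes, zero at the start; "moment": the same for the moment, N m; "width": opening from 0.0 (shut) to 1.0 (fully open).
Only numpy, scipy, OpenCV 4.12 (cv2) and the standard library are available. Lean on these libraries where they do the work, as an engineer would, in place of code of your own. Each camera call takes 0.05 s, during which the arm holds its last target.

## Task

Load the sample cassettes for the dewar: stack every cassette on the bench onto the keyed seat of the indexing table while that is at its loading position, each with its notch fully home over the key below, and put the handled cover, keyed home the same way, on top. Then lift the table's sprung index plunger, swing the loaded table a sixth of a turn anticlockwise (seen from above) to the transfer hole and let the plunger drop fully home there, with the stack still properly seated. Leave the other things on the bench where they are.

Things in the scene. Friction and masses are not known exactly. Their poses are not given: they have to be found in the camera images.
- cas1_mid (a point): aluminium sample cassette (3 to 5 on the bench, absent ones None): block 120 mm long (x), 56 wide (y), 36 high, 0.3 kg, rows of small dark vial wells in its top. On top a T key of half-round bar, 14 mm wide, 8 high, round ends: rib along x from 0 to +60 mm (the +x end face), cross-bar along y, 34 mm long, at x = 0. Origin at the block's centre, 18 mm above its underside; z up. Grip across the 56 mm.
- cas2_mid (a point): second cassette, same in all. Underside of each: T notch matching the key, 9 mm deep, 2.5 mm clearance beside the bars, open at the +x end. So it sinks over the key below only the same way round (+x over +x), then lies flat and adds 36 mm to the stack; wrong way round it stays 8 mm high.
- cas3_mid (a point): third cassette, same in all (None if absent)
- cas4_mid (a point): fourth cassette, same in all (None if absent)
- cas5_mid (a point): fifth cassette, same in all (None if absent)
- cover_grip (a point): cover: aluminium plate 120 mm long (x), 56 wide (y), 20 thick, 0.25 kg, with the cassettes' T notch in its underside, open at +x, where the slot is cut right through the last 24 mm (seen from above). On top a black bar handle on two feet: 74 mm long (x), 14 wide (y), 14 high. Origin at the bar's centre, 41 mm above the cover's underside, over the plate's middle; z up. Grip across the 14 mm.
- seat_top (a point): keyed seat on the turntable: dark steel pad 120 x 56 mm with the same 8 mm T key as the cassettes. Origin at the centre of the face a cassette rests on, 34 mm above the bench, 50 mm from the table's axis on the side away from the plunger; x along the key to its +x end as on the cassettes, square to the line from seat to plunger; z up. Turns with the table.
- table_axis (a point): upright axis of the indexing table, at the turntable's upper face, 26 mm above the bench. Fixed round base plate 314 mm across, 14 mm high, with two brass bushed holes; steel turntable 216 mm across, with a lug that carries the plunger. Place and turn of the whole table vary.
- turntable (a joint): angle, rad, positive anticlockwise seen from above: 0 = loading hole, 1.047 (60 degrees) = transfer hole; end stops at -0.1 and 1.147. With the plunger up it turns with about 1.5 N at the plunger and stays where it is left; with the plunger in a hole it has 0.016 rad of play.
- plunger (a joint): lift of the index plunger, m: 0 = pin fully home in a hole, 0.016 = pulled right up; the pin clears the plate above 0.010. A spring pulls it down with 4 to 6 N. Let go between the holes it rides on the plate at 0.010 and drops in when it comes over a hole (its round end finds the hole from 2 mm off).
- plunger_knob (a point): centre of the plunger's round black knob, upright, 30 mm across, 30 mm tall, above a 25 mm thick sleeve, 128 mm from the table's axis; 72 mm above the bench when home; goes up with the plunger and round with the table. Gripped from above across its 30 mm.
- relief_head: bystander: brass dewar relief head standing upright, 108 mm tall, 48 mm across with a side outlet; origin at its foot
- valve_stem: bystander: steel valve stem with black rubber tip, lying, 130 mm long; origin under its middle
- coupling: bystander: nickel quick coupling standing upright among the cassettes, 66 mm tall, 36 mm across; origin at its foot
- ext_tube: bystander: stubby aluminium extension tube standing on end, 85 mm tall, 38 mm across; origin at its foot
- blank_flange: bystander: round steel blank flange lying flat, 88 mm across, 19 mm high; origin under its middle
- union_nut: bystander: brass hexagon union nut, 52 mm across flats, 30 mm high; origin under its middle
- leak_bottle: bystander: clear bottle of leak-test fluid, 150 mm tall, 54 mm across; origin at its foot
Things that resemble listed ones, but are neither listed nor needed, are in the scene too. What is shaped like the part that bears cas2_mid but pink or turquoise is not meant.

How it is judged (in metres and radians):
On the way, in this order (a step that is already met when the one before it is completed fails the run):
1. at the loading position, plunger home, every cassette is stacked on the seat fully home over the key below, and the cover is home on top (value of joint turntable below 0.04 rad and value of joint plunger below 0.0025 m and horizontal distance between each of cas1_mid, cas2_mid, cas3_mid, cas4_mid, cas5_mid, cover_grip and seat_top below 0.02 m and angle between each of cas1_mid, cas2_mid, cas3_mid, cas4_mid, cas5_mid, cover_grip's own z axis and vertical below 0.06 rad and angle between the x axis of each of cas1_mid, cas2_mid, cas3_mid, cas4_mid, cas5_mid, cover_grip and the x axis of seat_top, either way round below 0.3 rad and (z of cas1_mid in the frame of seat_top between 0.014 and 0.022 m or z of cas1_mid in the frame of seat_top between 0.05 and 0.058 m or z of cas1_mid in the frame of seat_top between 0.086 and 0.094 m or z of cas1_mid in the frame of seat_top between 0.122 and 0.13 m or z of cas1_mid in the frame of seat_top between 0.158 and 0.166 m) and z of cover_grip in the frame of cas1_mid above 0.04 m and (z of cas2_mid in the frame of seat_top between 0.014 and 0.022 m or z of cas2_mid in the frame of seat_top between 0.05 and 0.058 m or z of cas2_mid in the frame of seat_top between 0.086 and 0.094 m or z of cas2_mid in the frame of seat_top between 0.122 and 0.13 m or z of cas2_mid in the frame of seat_top between 0.158 and 0.166 m) and z of cover_grip in the frame of cas2_mid above 0.04 m and (z of cas3_mid in the frame of seat_top between 0.014 and 0.022 m or z of cas3_mid in the frame of seat_top between 0.05 and 0.058 m or z of cas3_mid in the frame of seat_top between 0.086 and 0.094 m or z of cas3_mid in the frame of seat_top between 0.122 and 0.13 m or z of cas3_mid in the frame of seat_top between 0.158 and 0.166 m) and z of cover_grip in the frame of cas3_mid above 0.04 m and (z of cas4_mid in the frame of seat_top between 0.014 and 0.022 m or z of cas4_mid in the frame of seat_top between 0.05 and 0.058 m or z of cas4_mid in the frame of seat_top between 0.086 and 0.094 m or z of cas4_mid in the frame of seat_top between 0.122 and 0.13 m or z of cas4_mid in the frame of seat_top between 0.158 and 0.166 m) and z of cover_grip in the frame of cas4_mid above 0.04 m and (z of cas5_mid in the frame of seat_top between 0.014 and 0.022 m or z of cas5_mid in the frame of seat_top between 0.05 and 0.058 m or z of cas5_mid in the frame of seat_top between 0.086 and 0.094 m or z of cas5_mid in the frame of seat_top between 0.122 and 0.13 m or z of cas5_mid in the frame of seat_top between 0.158 and 0.166 m) and z of cover_grip in the frame of cas5_mid above 0.04 m and (z of cover_grip in the frame of seat_top between 0.145 and 0.153 m or z of cover_grip in the frame of seat_top between 0.181 and 0.189 m or z of cover_grip in the frame of seat_top between 0.217 and 0.225 m)), for 0.3 s.
2. the index plunger is lifted clear of the loading hole (value of joint plunger above 0.009 m), for 0.1 s.
At the end, for the whole second after the job is handed in: Turntable at the transfer hole (1.047 +- 0.027 rad), plunger home (under 2.5 mm); every cassette present level on the seat, within 20 mm of its middle, at a whole number of 36 mm steps above it (+-4 mm: key in notch), the cover likewise on top of them all (value of joint turntable between 1.02 and 1.075 rad and value of joint plunger below 0.0025 m and horizontal distance between each of cas1_mid, cas2_mid, cas3_mid, cas4_mid, cas5_mid, cover_grip and seat_top below 0.02 m and angle between each of cas1_mid, cas2_mid, cas3_mid, cas4_mid, cas5_mid, cover_grip's own z axis and vertical below 0.06 rad and angle between the x axis of each of cas1_mid, cas2_mid, cas3_mid, cas4_mid, cas5_mid, cover_grip and the x axis of seat_top, either way round below 0.3 rad and (z of cas1_mid in the frame of seat_top between 0.014 and 0.022 m or z of cas1_mid in the frame of seat_top between 0.05 and 0.058 m or z of cas1_mid in the frame of seat_top between 0.086 and 0.094 m or z of cas1_mid in the frame of seat_top between 0.122 and 0.13 m or z of cas1_mid in the frame of seat_top between 0.158 and 0.166 m) and z of cover_grip in the frame of cas1_mid above 0.04 m and (z of cas2_mid in the frame of seat_top between 0.014 and 0.022 m or z of cas2_mid in the frame of seat_top between 0.05 and 0.058 m or z of cas2_mid in the frame of seat_top between 0.086 and 0.094 m or z of cas2_mid in the frame of seat_top between 0.122 and 0.13 m or z of cas2_mid in the frame of seat_top between 0.158 and 0.166 m) and z of cover_grip in the frame of cas2_mid above 0.04 m and (z of cas3_mid in the frame of seat_top between 0.014 and 0.022 m or z of cas3_mid in the frame of seat_top between 0.05 and 0.058 m or z of cas3_mid in the frame of seat_top between 0.086 and 0.094 m or z of cas3_mid in the frame of seat_top between 0.122 and 0.13 m or z of cas3_mid in the frame of seat_top between 0.158 and 0.166 m) and z of cover_grip in the frame of cas3_mid above 0.04 m and (z of cas4_mid in the frame of seat_top between 0.014 and 0.022 m or z of cas4_mid in the frame of seat_top between 0.05 and 0.058 m or z of cas4_mid in the frame of seat_top between 0.086 and 0.094 m or z of cas4_mid in the frame of seat_top between 0.122 and 0.13 m or z of cas4_mid in the frame of seat_top between 0.158 and 0.166 m) and z of cover_grip in the frame of cas4_mid above 0.04 m and (z of cas5_mid in the frame of seat_top between 0.014 and 0.022 m or z of cas5_mid in the frame of seat_top between 0.05 and 0.058 m or z of cas5_mid in the frame of seat_top between 0.086 and 0.094 m or z of cas5_mid in the frame of seat_top between 0.122 and 0.13 m or z of cas5_mid in the frame of seat_top between 0.158 and 0.166 m) and z of cover_grip in the frame of cas5_mid above 0.04 m and (z of cover_grip in the frame of seat_top between 0.145 and 0.153 m or z of cover_grip in the frame of seat_top between 0.181 and 0.189 m or z of cover_grip in the frame of seat_top between 0.217 and 0.225 m)); the robot touches nothing.
It fails at once if a bystander is knocked out of its place (moved more than 60 mm) (distance of any of relief_head, valve_stem, coupling, ext_tube, blank_flange, union_nut, leak_bottle from where it was at the start of the episode above 0.06 m).
Of cas1, cas2, cas3, cas4, cas5 only 3 to 5 are there at a start; the rules pass over those that are not, and their reading is None.
At some moment in a run one of cas1, cas2, cas3, cas4, cas5, cover may be knocked a few centimetres aside while the robot is not near it.
It also fails if it takes over 210 s, if anything falls off the work surface, if the arm or the gripper's body presses on something with over 40 N, if the wrist force passes 120 N, or if a joint passes its speed limit or range.

## Working session

There is one attempt and no reset: what is moved stays moved. The work goes in short steps, Python scripts to look and compute and a tool call to move; the robot and the scene stay as the last step left them, time stands still between calls to the robot, and variables do not carry over. Pictures are saved under pics/ and viewed, and the job is handed in when it is done.

Besides the shell and the picture viewer there is one more tool, called after "Call:" as name(argument=value, ...), one argument or row to a line, values as JSON. send_rows: Moves the arm, as the interface text tells. Its arguments: {"type":"object","properties":{"moves":{"type":"array"}},"required":["moves"]}

```bash
ls -la; mkdir -p pics; python3 - <<'E'
from bench import bot,vision,job
import cv2
print(bot.get_state())
for n in("scene","top"):
    im=vision.get_image(n); print(n,im["K"],im["R"],im["t"])
    cv2.imwrite(f"pics/{n}0.png",cv2.resize(im["pixels"][:,:,::-1],None,fx=1.42,fy=1.42,interpolation=cv2.INTER_CUBIC))
E
```

```text
total 12
drwxr-xr-x  3 agent agent 4096 Dec  7 03:09 .
drwxr-xr-x 23 root  root  4096 Dec  7 03:09 ..
drwxr-xr-x  2 agent agent 4096 Dec  7 03:09 pics
{'t': 0.0, 'joint_pos': array([-0.93878368,  0.50187379, -0.4267663 ,  1.55148736,  0.22081454,
        1.13828222, -0.21031154]), 'qd': array([ 0.00078125, -0.00073833,  0.00129339,  0.00147244,  0.0003204 ,
        0.00124885,  0.00094509]), 'tau': array([ 1.38544467e-03, -5.66594982e+01, -5.81611589e+00, -2.79111797e+01,
       -6.88185613e-02,  3.09590762e-02,  1.77221414e-04]), 'ee_pos': array([234.14721673, 605.64385534, 250.64429706]), 'ee_rot': array([ 1.83345652e-01,  9.83048005e-01, -9.74506590e-04, -2.06090015e-04]), 'ft_force': array([0.07524332, 0.62630647, 0.3022034 ]), 'moment': array([-0.03963607, -0.06392928,  0.02999383]), 'width': 0.9941960509298776}
scene [[427.56228925   0.         275.91194376]
 [  0.         427.56228925 212.81849231]
 [  0.           0.           1.        ]] [[ 0.36091843  0.93247669 -0.01500387]
 [ 0.77058608 -0.30724277 -0.55838963]
 [-0.52529515  0.18997133 -0.82944313]] [-112.2386364  -359.09290175 1415.02943032]
top [[486.87210934   0.         276.59093242]
 [  0.         486.87210934 213.13128315]
 [  0.           0.           1.        ]] [[-0.00533952 -0.99995632  0.00767118]
 [-0.9871564   0.00404599 -0.15970558]
 [ 0.15966757 -0.0084254  -0.98713488]] [ -61.16114415  531.87308893 1493.50821336]
```

View pics/scene0.png

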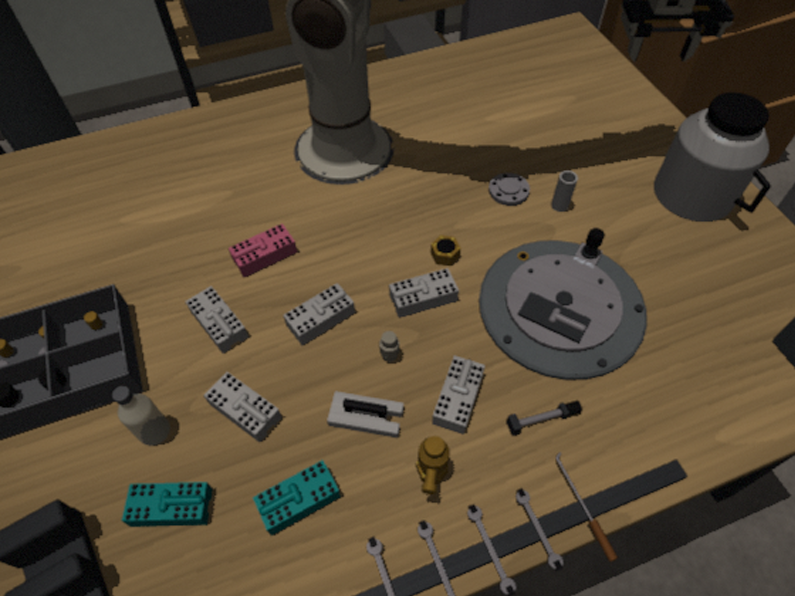

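View pics/top0.png

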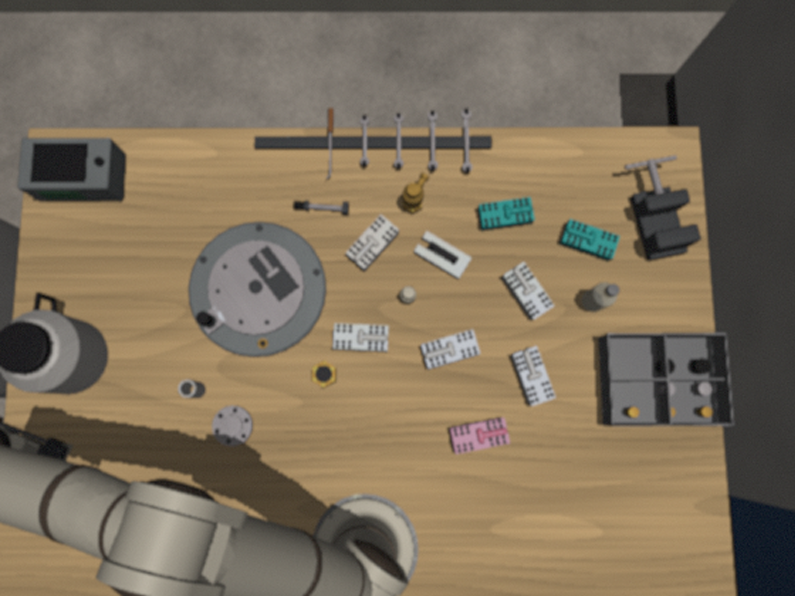

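```bash
cat > h.py <<'E'
import numpy as np,cv2
from bench import bot,vision,job
def grab(n): return vision.get_image(n)
def ray(im,uv,z):
    uv=np.atleast_2d(np.asarray(uv,float)); K,R,t=im["K"],im["R"],im["t"]
    c=-R.T@t
    d=(np.linalg.inv(K)@np.c_[uv,np.ones(len(uv))].T).T@R
    s=(z-c[2])/d[:,2]
    return c+d*s[:,None]
def proj(im,X):
    X=np.atleast_2d(X); p=(im["R"]@X.T).T+im["t"]; p=(im["K"]@p.T).T
    return p[:,:2]/p[:,2:]
def crop(im,box,f,name,pts=None):
    x0,y0,x1,y1=box
    c=cv2.resize(im["pixels"][y0:y1,x0:x1,::-1],None,fx=f,fy=f,interpolation=cv2.INTER_CUBIC)
    if pts is not None:
        for p in pts: cv2.circle(c,(int((p[0]-x0+.5)*f),int((p[1]-y0+.5)*f)),2,(0,0,255),-1)
    cv2.imwrite("pics/"+name,c)
E
python3 - <<'E'
from h import *
im=grab("top"); crop(im,(220,140,420,330),4,"t_c.png"); crop(im,(125,145,275,305),5 if 0 else 3.7,"t_tab.png")
s=grab("scene"); crop(s,(120,120,360,390),2.2,"s_c.png")
hsv=cv2.cvtColor(im["pixels"],cv2.COLOR_RGB2HSV)
m=((hsv[...,1]<60)&(hsv[...,2]>110)).astype(np.uint8)
m=cv2.morphologyEx(m,cv2.MORPH_CLOSE,np.ones((5,5)))
for c in cv2.findContours(m,cv2.RETR_EXTERNAL,cv2.CHAIN_APPROX_NONE)[0]:
    a=cv2.contourArea(c)
    if a<150: continue
    p=ray(im,c[:,0,:],36)[:,:2].astype(np.float32)
    print(a,c[:,0].mean(0).round(),cv2.minAreaRect(p))
E
```

```text
11164.5 [180. 388.] ((21.331680297851562, 280.4504089355469), (788.2568969726562, 233.13377380371094), 86.24362182617188)
1323.5 [ 16. 349.] ((119.49632263183594, 730.6268920898438), (120.56914520263672, 141.48941040039062), 81.94390869140625)
481.5 [339. 306.] ((241.94021606445312, -250.29518127441406), (57.36244583129883, 121.68986511230469), 10.705727577209473)
503.0 [163. 298.] ((273.4930419921875, 284.6416015625), (86.84098815917969, 68.65032958984375), 75.98526763916016)
691.0 [376. 264.] ((370.16473388671875, -372.3294677734375), (123.87191772460938, 59.872825622558594), 17.730148315429688)
1067.5 [486. 272.] ((354.1148986816406, -720.6939697265625), (187.74661254882812, 107.1623306274414), 0.489994615316391)
1538.5 [443. 266.] ((367.33056640625, -585.5708618164062), (89.49005889892578, 193.14996337890625), 89.84719848632812)
699.0 [317. 245.] ((429.43414306640625, -190.22976684570312), (60.65754318237305, 123.76278686523438), 16.022029876708984)
700.5 [254. 237.] ((456.80596923828125, 9.150646209716797), (124.10453796386719, 60.362457275390625), 87.343994140625)
1282.0 [ 29. 247.] ((429.50836181640625, 708.6857299804688), (158.3040313720703, 182.6110076904297), 81.01656341552734)
176.0 [427. 206.] ((548.96533203125, -543.491455078125), (51.47496795654297, 48.47129821777344), 89.77739715576172)
645.5 [372. 204.] ((561.1273803710938, -368.13067626953125), (124.26680755615234, 59.726871490478516), 33.05792999267578)
633.5 [311. 179.] ((644.1409912109375, -176.13233947753906), (121.5062026977539, 60.77649688720703), 57.04265213012695)
5567.0 [184. 204.] ((560.6544189453125, 228.22634887695312), (288.2468566894531, 281.8975524902344), 2.633023738861084)
633.5 [262. 170.] ((674.1941528320312, -17.890865325927734), (60.610595703125, 123.49171447753906), 48.834930419921875)
38064.0 [218.  67.] ((997.3135986328125, -1.65338134765625), (522.706787109375, 1725.513671875), 1.7080117464065552)
```

View pics/t_c.png

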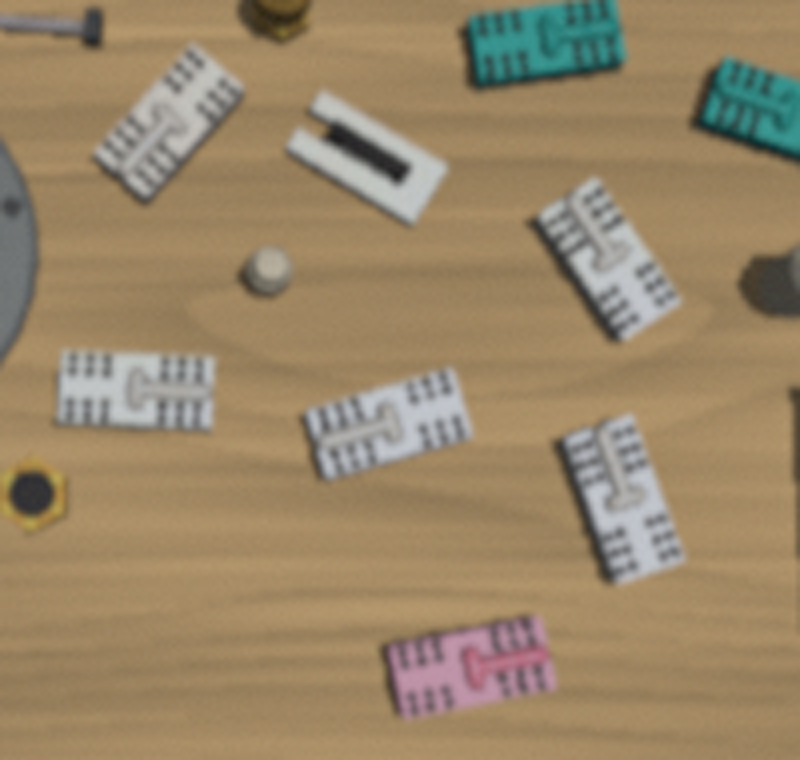

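View pics/t_tab.png

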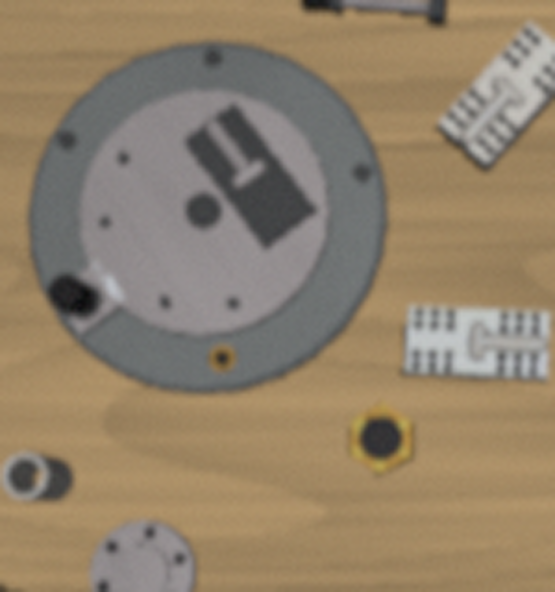

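View pics/s_c.png

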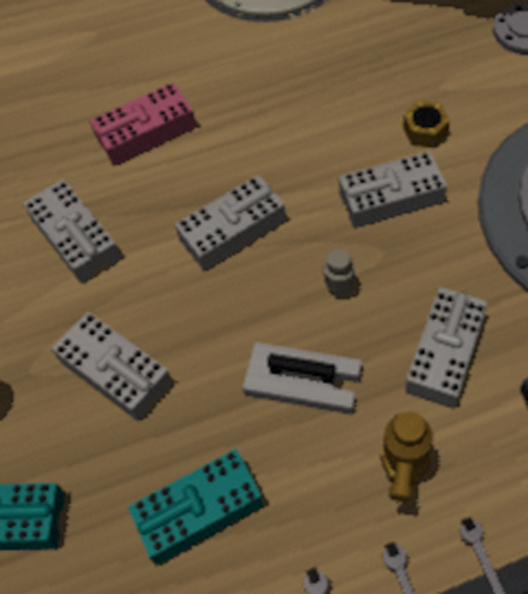

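```bash
cat >> h.py <<'E'
def wells(im,approx,z=36,zs=4,verbose=True):
    """centre/axis of a cassette at approx xy from its dark wells (top at z)"""
    a=np.array([approx[0],approx[1],z],float); p0=proj(im,a)[0]
    F=zs; r=28
    x0,y0=(np.round(p0)-r).astype(int); g=cv2.cvtColor(im["pixels"],cv2.COLOR_RGB2GRAY)[max(y0,0):y0+2*r,max(x0,0):x0+2*r]
    px=im["pixels"][max(y0,0):y0+2*r,max(x0,0):x0+2*r]
    x0=max(x0,0);y0=max(y0,0)
    g=cv2.resize(g,None,fx=F,fy=F,interpolation=cv2.INTER_CUBIC); px=cv2.resize(px,None,fx=F,fy=F,interpolation=cv2.INTER_CUBIC)
    hsv=cv2.cvtColor(px,cv2.COLOR_RGB2HSV)
    m=((hsv[...,1]<70)&(hsv[...,2]>95)).astype(np.uint8)
    m=cv2.morphologyEx(m,cv2.MORPH_CLOSE,cv2.getStructuringElement(2,(17,17)))
    n,l,st,ce=cv2.connectedComponentsWithStats(m)
    cc=((p0-[x0,y0])+.5)*F
    k=l[int(cc[1]),int(cc[0])]
    m=(l==k).astype(np.uint8)
    bh=cv2.morphologyEx(g,cv2.MORPH_BLACKHAT,cv2.getStructuringElement(2,(19,19)))
    d=((bh>30)&(cv2.erode(m,np.ones((3,3)))>0)).astype(np.uint8)
    n,l,st,ce=cv2.connectedComponentsWithStats(d)
    pts=[]
    for i in range(1,n):
        if 12<st[i,4]<300:
            w=np.where(l==i); ww=bh[w].astype(float)
            pts.append([(w[1]*ww).sum()/ww.sum(),(w[0]*ww).sum()/ww.sum()])
    uv=(np.array(pts)+.5)/F-.5+[x0,y0]
    X=ray(im,uv,z)[:,:2]
    c=cv2.findContours(m,cv2.RETR_EXTERNAL,cv2.CHAIN_APPROX_NONE)[0]
    c=max(c,key=cv2.contourArea)[:,0]
    C=ray(im,(c+.5)/F-.5+[x0,y0],z)[:,:2].astype(np.float32)
    R=cv2.minAreaRect(C)
    return uv,X,R
E
cat > det.py <<'E'
from h import *
A={'A':(674,-18),'B':(457,9),'C':(429,-190),'D':(561,-368),'E':(370,-372)}
for n in("top","scene"):
    im=grab(n)
    for k,a in A.items():
        uv,X,R=wells(im,a)
        r=cv2.minAreaRect(X.astype(np.float32))
        print(n,k,len(X),X.mean(0).round(1),[np.round(q,1) for q in r],'hull',[np.round(q,1) for q in R])
    print(-im["R"].T@im["t"])
E
python3 det.py
```

```text
top A 20 [668.2 -17.7] [array([666.7, -18.1]), array([ 49. , 113.9]), np.float64(48.5)] hull [array([673.4, -17.5]), array([ 63.7, 127.3]), np.float64(48.8)]
top B 12 [457.3  10.2] [array([456.6,  10.2]), array([99.6, 35.1]), np.float64(86.7)] hull [array([456.8,   9.3]), array([125.9,  63.1]), np.float64(87.6)]
top C 16 [ 427.9 -184.5] [array([ 427. , -185.8]), array([ 36.9, 112.8]), np.float64(19.0)] hull [array([ 429.5, -189.2]), array([ 62.6, 127.4]), np.float64(15.8)]
top D 11 [ 551.1 -380.2] [array([ 559.3, -369.6]), array([99. , 38.4]), np.float64(36.2)] hull [array([ 560.7, -367.3]), array([126.2,  63.9]), np.float64(32.3)]
top E 9 [ 359.1 -381.8] [array([ 368.6, -372.8]), array([99.5, 33.6]), np.float64(19.0)] hull [array([ 369.9, -372.1]), array([125.9,  62.8]), np.float64(17.8)]
[ 286.25052428  -50.72701446 1559.70633742]
scene A 15 [677.5 -17.6] [array([680.3, -22.6]), array([ 45.6, 111.1]), np.float64(49.5)] hull [array([675.5, -19.5]), array([ 57.7, 125.1]), np.float64(48.1)]
scene B 10 [453.8  19.8] [array([457.2,   9. ]), array([99.4, 34.4]), np.float64(87.7)] hull [array([457.1,   6.9]), array([122.3,  57.4]), np.float64(87.2)]
scene C 10 [ 428.8 -204.1] [array([ 429.5, -192.8]), array([33.6, 99.4]), np.float64(15.9)] hull [array([ 429.3, -192. ]), array([ 57. , 122.3]), np.float64(16.0)]
scene D 10 [ 540.6 -377. ] [array([ 556. , -364.2]), array([106.1,  42.3]), np.float64(42.0)] hull [array([ 560.9, -370.4]), array([122.7,  58.3]), np.float64(33.2)]
scene E 13 [ 361.2 -380.7] [array([ 367.3, -374.4]), array([100. ,  39.7]), np.float64(21.8)] hull [array([ 369.4, -374.6]), array([121.7,  58.1]), np.float64(18.3)]
[1060.5290737  -274.48381417  971.48866791]
```

```bash
cat > det2.py <<'E'
from h import *
def up(im,box,F=4):
    x0,y0,x1,y1=box
    return cv2.resize(im["pixels"][y0:y1,x0:x1],None,fx=F,fy=F,interpolation=cv2.INTER_CUBIC)
def cnts(m,im,box,F,z,amin):
    out=[]
    for c in cv2.findContours(m.astype(np.uint8),cv2.RETR_EXTERNAL,cv2.CHAIN_APPROX_NONE)[0]:
        if cv2.contourArea(c)<amin*F*F: continue
        uv=(c[:,0]+.5)/F-.5+np.array(box[:2]); out.append((uv.mean(0),ray(im,uv,z)[:,:2].astype(np.float32)))
    return out
boxes={"top":(125,145,240,260),"scene":(330,150,465,270)}
cov={"top":(285,155,340,200),"scene":(225,270,290,310)}
for n in("top","scene"):
    im=grab(n);F=4;b=boxes[n];p=up(im,b);h=cv2.cvtColor(p,cv2.COLOR_RGB2HSV);g=cv2.cvtColor(p,cv2.COLOR_RGB2GRAY)
    cv2.imwrite(f"pics/tab_{n}.png",p[:,:,::-1])
    # base plate outline: not wood (wood: sat high)
    m=((h[...,1]<90)).astype(np.uint8)
    m=cv2.morphologyEx(m,cv2.MORPH_OPEN,np.ones((9,9)))
    for uv,P in cnts(m,im,b,F,14,3000):
        print(n,'base',uv.round(1),[np.round(q,1) for q in cv2.fitEllipse(P)], [np.round(q,1) for q in cv2.minEnclosingCircle(P)])
    for th in (70,80,90):
      m=(g<th).astype(np.uint8); m=cv2.morphologyEx(m,cv2.MORPH_OPEN,np.ones((3,3)))
      for uv,P in cnts(m,im,b,F,34,60):
        print(n,th,'dark',uv.round(1),[np.round(q,1) for q in cv2.minAreaRect(P)])
    b=cov[n];p=up(im,b);h=cv2.cvtColor(p,cv2.COLOR_RGB2HSV)
    m=((h[...,1]<70)&(h[...,2]>110)).astype(np.uint8)
    for uv,P in cnts(m,im,b,F,20,100): print(n,'cover',[np.round(q,1) for q in cv2.minAreaRect(P)])
    m=(h[...,2]<60)
    for uv,P in cnts(m,im,b,F,48,10): print(n,'handle',[np.round(q,1) for q in cv2.minAreaRect(P)])
E
python3 det2.py
```

```text
top base [180.9 203.4] [array([572.2, 244.6]), array([314.1, 314.9]), np.float64(146.7)] [array([572.4, 244.4]), np.float64(158.6)]
top 70 dark [144.2 224.7] [array([496.7, 354.6]), array([43.6, 30.3]), np.float64(58.7)]
top 70 dark [191.6 191.4] [array([602.2, 206.1]), array([113.1,  48.8]), np.float64(37.3)]
top 80 dark [144.3 224.7] [array([496.7, 354.8]), array([45.6, 32.4]), np.float64(58.8)]
top 80 dark [191.3 191.1] [array([602.4, 205.9]), array([116.5,  51.7]), np.float64(37.7)]
top 90 dark [144.2 224.7] [array([496.9, 355.4]), array([47.9, 34.7]), np.float64(57.0)]
top 90 dark [191.3 190.9] [array([602.4, 206.1]), array([118.8,  53.7]), np.float64(37.4)]
top cover [array([ 647.5, -177.2]), array([125.6,  63.5]), np.float64(58.1)]
top handle [array([ 645. , -174.2]), array([67.1, 12.4]), np.float64(58.3)]
scene base [396.7 215.7] [array([576.2, 240.8]), array([310.7, 316.1]), np.float64(44.3)] [array([572. , 241.8]), np.float64(162.9)]
scene 70 dark [389.  236.5] [array([629.8, 185.5]), array([207.2,  78.7]), np.float64(44.5)]
scene 70 dark [393.7 222. ] [array([594.7, 216.5]), array([120.9,  95.8]), np.float64(37.6)]
scene 70 dark [394.7 236.8] [array([618.1, 204.1]), array([303. , 230.3]), np.float64(49.8)]
scene 70 dark [417.7 172. ] [array([481. , 360.7]), array([41.3, 84.9]), np.float64(53.0)]
scene 80 dark [391.6 220.7] [array([594.6, 216.6]), array([122.6,  97.4]), np.float64(37.5)]
scene 80 dark [398.1 212.4] [array([586.9, 229.1]), array([308.3, 310.2]), np.float64(84.1)]
scene 90 dark [391.5 220.8] [array([594.5, 216.7]), array([124.3,  99.6]), np.float64(37.7)]
scene 90 dark [401.6 214.5] [array([587.2, 229.2]), array([311. , 311.2]), np.float64(84.4)]
scene cover [array([ 647.5, -178.3]), array([121.6,  56.2]), np.float64(57.9)]
scene handle [array([ 688.7, -195.2]), array([115.8,   6.2]), np.float64(58.9)]
scene handle [array([ 661.3, -169.6]), array([100.7,  23.5]), np.float64(55.9)]
```

```bash
python3 - <<'E'
from h import *
im=grab("top");crop(im,(135,170,220,230),8,"seatT.png")
im=grab("scene");crop(im,(340,155,460,265),6,"seatS.png")
E
```

```text
(no output)
```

View pics/seatT.png

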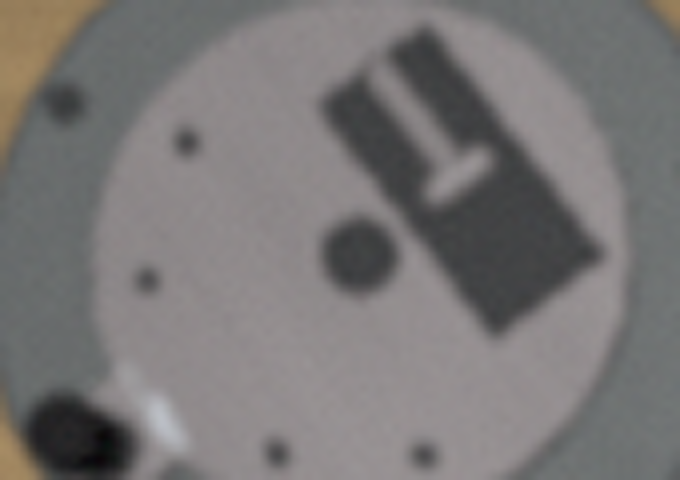

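View pics/seatS.png

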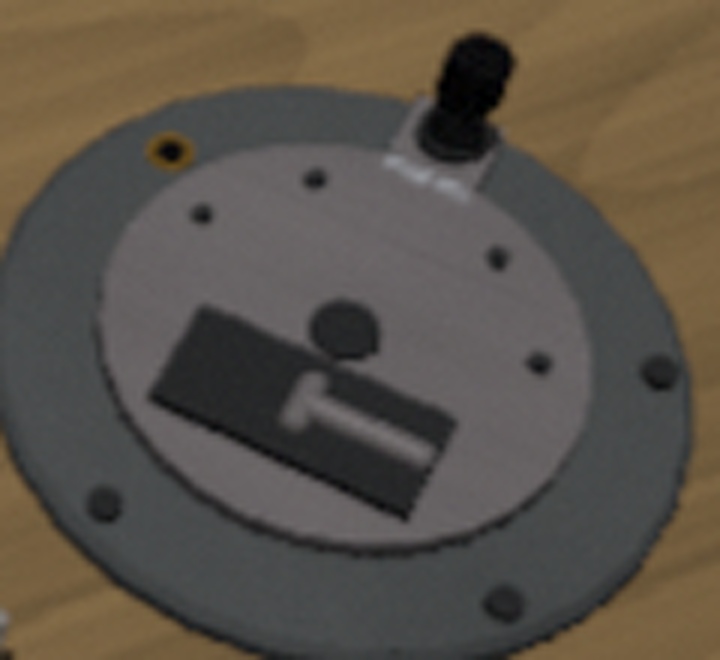

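```bash
python3 - <<'E'
from h import *
im=grab("scene")
q=np.array([(205,305),(455,422),(408,512),(150,393)])/6-.5+[340,155]
X=ray(im,q,34);print(X.round(1),X.mean(0)); print(cv2.minAreaRect(X[:,:2].astype(np.float32)))
# knob top disc centers (z top = 72+15=87): scene (481,60), lens; top (66,425)/8
k=np.array([[487,62]])/6-.5+[340,155]; print('knob scene z87',ray(im,k,87))
t=grab("top");k=np.array([[66,427]])/8-.5+[135,170]; print('knob top z87',ray(t,k,87))
b=np.array([[171,150]])/6-.5+[340,155]; print('hole scene',ray(im,b,14))
b=np.array([[222,358]])/3.7-.5+[125,145]; print('hole top',ray(t,b,14))
E
```

```text
[[540.9 190.8  34. ]
 [634.9 260.9  34. ]
 [666.3 218.9  34. ]
 [573.3 146.4  34. ]] [603.83916045 204.26513849  34.        ]
((604.1570434570312, 203.7068634033203), (117.92831420898438, 54.99102020263672), 36.680049896240234)
knob scene z87 [[499.49991583 344.4889459   87.        ]]
knob top z87 [[496.0471782  344.80300383  87.        ]]
hole scene [[444.64629768 228.73188309  14.        ]]
hole top [[446.8171253  229.57909536  14.        ]]
```

```bash
cat > plan.py <<'E'
import sys
from h import *
from scipy.spatial.transform import Rotation as Ro
def plan(x,y,z,psi):
    s=bot.get_state(); R=Ro.from_quat(s["ee_rot"]).as_matrix(); p=s["ee_pos"]
    ps=np.degrees(np.arctan2(R[1,0],R[0,0])); rz=-np.radians((psi-ps+180)%360-180)
    d=np.array([x,y,z])-p
    print("t %.1f"%s["t"],"pos",p.round(1),"psi %.1f"%ps,"q",s["joint_pos"].round(2),"F",s["ft_force"].round(1),"w %.3f"%s["width"])
    a=np.radians(psi); X=np.array([np.cos(a),np.sin(a),0]);Y=np.array([X[1],-X[0],0])
    zt=np.array([0,0,-1.])
    rv=(Ro.from_matrix(R).inv()*Ro.from_matrix(np.c_[X,Y,zt])).as_rotvec()
    print("rz first %.3f (full rv %s)"%(rz,rv.round(3)),"| then tool shift after turn mm",np.round([d@X,d@Y,-d[2]],1),"| now-axes",(R.T@d).round(1))
if __name__=="__main__": plan(*map(float,sys.argv[1:5]))
E
python3 plan.py 674.4 -18.5 150 138.5
```

```text
t 0.6 pos [234.3 606.3 251.8] psi 158.9 q [-0.94  0.5  -0.43  1.55  0.22  1.14 -0.21] F [-0.2  0.6 -0.1] w 1.002
rz first 0.355 (full rv [ 0.    -0.     0.355]) | then tool shift after turn mm [-743.6 -176.3  101.8] | now-axes [-635.7 -424.2  101.7]
```

Call:
send_rows(
  moves=[
    [[0,0,0,0,0,0.119,100],[0,0,0,0,0,0.119,100],[0,0,0,0,0,0.119,100],[-0.0405,-0.0095,0,0,0,0,100],[-0.0405,-0.0095,0,0,0,0,100],[-0.0405,-0.0095,0,0,0,0,100],[-0.0405,-0.0095,0,0,0,0,100],[-0.0405,-0.0095,0,0,0,0,100],[-0.0405,-0.0095,0,0,0,0,100],[-0.0405,-0.0095,0,0,0,0,100],[-0.0405,-0.0095,0,0,0,0,100],[-0.0405,-0.0095,0,0,0,0,100]],
  ],
)

```text
t: 1.6
ee_pos: [439.0, 304.0, 249.9]
ee_rot: [0.353, 0.936, 0.004, -0.004]
ft_force: [0.8, 0.1, 0.2]
width: 0.997
```

```bash
python3 plan.py 674.4 -18.5 150 138.5
```

```text
t 1.6 pos [439.  304.  249.9] psi 138.7 q [-0.44  0.27 -0.25  1.85  0.06  1.02  0.14] F [0.8 0.1 0.2] w 0.997
rz first 0.003 (full rv [ 0.005 -0.01   0.003]) | then tool shift after turn mm [-390.   -85.6   99.9] | now-axes [-390.7  -87.2   95.6]
```

Call:
send_rows(
  moves=[
    [[-0.039,-0.0086,0.009,0,0,0,100],[-0.039,-0.0086,0.009,0,0,0,100],[-0.039,-0.0086,0.009,0,0,0,100],[-0.039,-0.0086,0.009,0,0,0,100],[-0.039,-0.0086,0.009,0,0,0,100],[-0.039,-0.0086,0.009,0,0,0,100],[-0.039,-0.0086,0.009,0,0,0,100],[-0.039,-0.0086,0.009,0,0,0,100],[-0.039,-0.0086,0.009,0,0,0,100],[-0.039,-0.0086,0.009,0,0,0,100],[0,0,0,0,0,0,100],[0,0,0,0,0,0,100]],
  ],
)

```text
t: 2.6
ee_pos: [683.3, -37.0, 157.9]
ee_rot: [0.358, 0.934, 0.005, 0.002]
ft_force: [-0.4, 1.1, -0.5]
width: 1.004
```

```bash
python3 plan.py 674.4 -18.5 30 138.5; python3 - <<'E'
from h import *
im=grab("scene");crop(im,(180,140,400,300),3.6,"s1.png")
E
```

```text
t 2.6 pos [683.3 -37.  157.9] psi 138.0 q [ 0.07  0.61 -0.08  1.55  0.04  0.97  0.82] F [-0.4  1.1 -0.5] w 1.004
rz first -0.009 (full rv [ 0.012  0.    -0.009]) | then tool shift after turn mm [ 18.9   8.  127.9] | now-axes [ 19.    6.3 128. ]
```

View pics/s1.png

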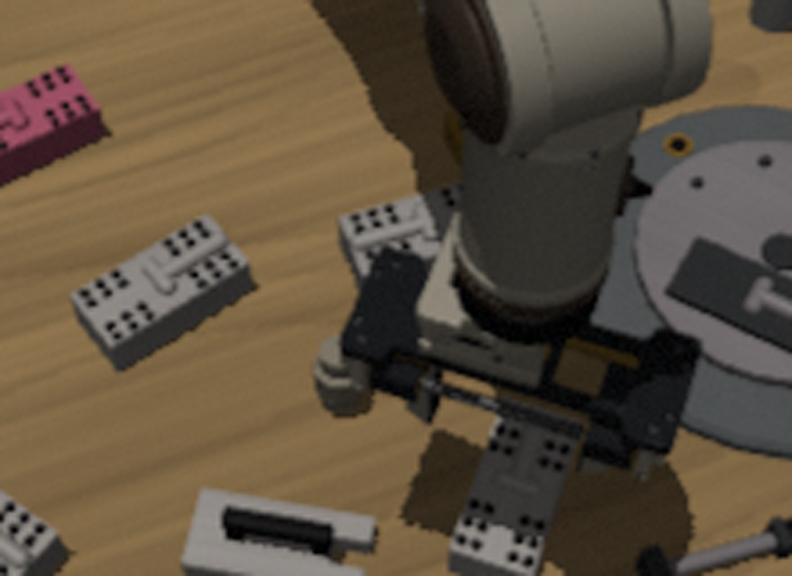

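Call:
send_rows(
  moves=[
    [[0.009,0.004,0.015,0,0,-0.005,100],[0.008,0.003,0.03,0.006,0,-0.004,100],[0,0,0.03,0.006,0,0,100],[0,0,0.015,0,0,0,100],[0,0,0,0,0,0,100],[0,0,0,0,0,0,100]],
  ],
)

```text
t: 3.15
ee_pos: [675.8, -13.6, 69.8]
ee_rot: [0.352, 0.936, 0.001, 0.003]
ft_force: [0.7, -0.0, -0.1]
width: 0.999
```

```bash
python3 plan.py 674.4 -18.5 30 138.5
```

```text
t 3.1 pos [675.8 -13.6  69.8] psi 138.8 q [ 0.03  0.71 -0.07  1.61  0.07  0.82  0.78] F [ 0.7 -0.  -0.1] w 0.999
rz first 0.006 (full rv [0.005 0.004 0.006]) | then tool shift after turn mm [-2.2 -4.6 39.8] | now-axes [-2.  -4.8 39.8]
```

Call:
send_rows(
  moves=[
    [[-0.002,-0.0045,0.018,0,0,0.004,100],[0,0,0.016,0.004,0.004,0,100],[0,0,0.005,0,0,0,100],[0,0,0,0,0,0,100]],
  ],
)

```text
t: 3.48
ee_pos: [677.6, -14.1, 35.3]
ee_rot: [0.351, 0.936, 0.002, 0.003]
ft_force: [0.1, 0.2, 0.0]
width: 1.0
```

```bash
python3 plan.py 674.4 -18.5 30 138.5
```

```text
t 3.5 pos [677.6 -14.1  35.3] psi 138.9 q [ 0.03  0.76 -0.07  1.61  0.07  0.76  0.78] F [0.1 0.2 0. ] w 1.000
rz first 0.006 (full rv [0.007 0.004 0.006]) | then tool shift after turn mm [-0.5 -5.4  5.3] | now-axes [-0.5 -5.4  5.3]
```

Call:
send_rows(
  moves=[
    [[0,-0.006,0.004,0,0,0,100],[0,0,0,0,0,0,100],[0,0,0,0,0,0,100]],
  ],
)

```text
t: 3.73
ee_pos: [674.9, -18.1, 33.2]
ee_rot: [0.351, 0.936, 0.003, 0.005]
ft_force: [0.5, -0.0, -0.5]
width: 1.001
```

```bash
python3 plan.py 674.4 -18.5 30 138.5;sleep 0; python3 plan.py 674.4 -18.5 30 138.5
```

```text
t 3.7 pos [674.9 -18.1  33.2] psi 138.9 q [ 0.04  0.76 -0.07  1.62  0.07  0.75  0.79] F [ 0.5 -0.  -0.5] w 1.001
rz first 0.007 (full rv [0.009 0.006 0.007]) | then tool shift after turn mm [ 0.1 -0.6  3.2] | now-axes [ 0.1 -0.6  3.2]
t 3.7 pos [674.9 -18.1  33.2] psi 138.9 q [ 0.04  0.76 -0.07  1.62  0.07  0.75  0.79] F [ 0.5 -0.  -0.5] w 1.001
rz first 0.007 (full rv [0.009 0.006 0.007]) | then tool shift after turn mm [ 0.1 -0.6  3.2] | now-axes [ 0.1 -0.6  3.2]
```

Good. Tilt-correct, lower slightly, close.

Call:
send_rows(
  moves=[
    [[0,0,0.002,0.008,0.006,0.006,100],[0,0,0,0,0,0,40],[0,0,0,0,0,0,20],[0,0,0,0,0,0,20],[0,0,0,0,0,0,20],[0,0,0,0,0,0,20],[0,0,0,0,0,0,20],[0,0,0,0,0,0,20]],
  ],
)

```text
t: 4.4
ee_pos: [676.5, -18.7, 33.5]
ee_rot: [0.354, 0.935, 0.001, 0.002]
ft_force: [-0.4, -0.5, -0.9]
width: 0.611
```

```bash
python3 plan.py 603.2 205 130 37.4
```

```text
t 4.4 pos [676.5 -18.7  33.5] psi 138.5 q [ 0.04  0.76 -0.07  1.61  0.07  0.76  0.78] F [-0.4 -0.5 -0.9] w 0.611
rz first 1.764 (full rv [ 0.004 -0.     1.764]) | then tool shift after turn mm [  77.6 -222.3  -96.5] | now-axes [202.9 119.1 -96.8]
```

Call:
send_rows(
  moves=[
    [[0,0,-0.03,0,0,0,20],[0,0,-0.03,0,0,0,20],[0,0,-0.03,0,0,0.117,20],[0,0,-0.01,0,0,0.117,20],[0,0,0,0,0,0.117,20],[0,0,0,0,0,0.117,20],[0,0,0,0,0,0.117,20],[0,0,0,0,0,0.117,20],[0,0,0,0,0,0.117,20],[0,0,0,0,0,0.117,20],[0,0,0,0,0,0.117,20],[0,0,0,0,0,0.117,20]],
  ],
)

```text
t: 5.4
ee_pos: [667.4, -18.1, 128.7]
ee_rot: [0.827, 0.562, -0.006, -0.006]
ft_force: [-0.5, 0.3, -3.5]
width: 0.605
```

```bash
python3 plan.py 601.9 204 120 37.4
```

```text
t 5.4 pos [667.4 -18.1 128.7] psi 68.4 q [-0.16  0.64  0.21  1.6  -0.16  0.93 -0.27] F [-0.5  0.3 -3.5] w 0.605
rz first 0.541 (full rv [-0.014  0.008  0.541]) | then tool shift after turn mm [  82.9 -216.2    8.7] | now-axes [ 182.5 -142.5   10.3]
```

Call:
send_rows(
  moves=[
    [[0,0,0,-0.006,0.004,0.112,20],[0,0,0,-0.006,0.004,0.112,20],[0,0,0,0,0,0.112,20],[0,0,0,0,0,0.112,20],[0,0,0,0,0,0.07,20],[0.0112,-0.0295,0,0,0,0,20],[0.0112,-0.0295,0,0,0,0,20],[0.0112,-0.0295,0,0,0,0,20],[0.0112,-0.0295,0,0,0,0,20],[0.0112,-0.0295,0,0,0,0,20],[0.0112,-0.0295,0,0,0,0,20],[0.008,-0.02,0,0,0,0,20]],
  ],
)

```text
t: 6.4
ee_pos: [600.9, 182.6, 119.4]
ee_rot: [0.951, 0.309, -0.009, -0.001]
ft_force: [-0.4, 0.1, -3.3]
width: 0.608
```

```bash
python3 plan.py 601.9 204 90 37.4
```

```text
t 6.4 pos [600.9 182.6 119.4] psi 36.0 q [-0.58  0.61  0.34  1.71 -0.25  0.88 -1.08] F [-0.4  0.1 -3.3] w 0.608
rz first -0.025 (full rv [-0.007  0.017 -0.025]) | then tool shift after turn mm [ 13.8 -16.4  29.4] | now-axes [ 13.9 -16.5  29.3]
```

Call:
send_rows(
  moves=[
    [[0.007,-0.008,0.008,-0.007,0.008,-0.015,20],[0.006,-0.008,0.012,0,0.008,-0.01,20],[0,0,0.008,0,0,0,20],[0,0,0,0,0,0,20],[0,0,0,0,0,0,20]],
  ],
)

```text
t: 6.82
ee_pos: [597.1, 211.5, 86.2]
ee_rot: [0.945, 0.328, -0.002, -0.001]
ft_force: [0.5, 0.9, -2.6]
width: 0.609
```

```bash
python3 plan.py 601.9 204 80 37.4
```

```text
t 6.8 pos [597.1 211.5  86.2] psi 38.2 q [-0.61  0.65  0.31  1.72 -0.26  0.81 -1.08] F [ 0.5  0.9 -2.6] w 0.609
rz first 0.015 (full rv [-0.004  0.003  0.015]) | then tool shift after turn mm [-0.8  8.9  6.2] | now-axes [-0.9  8.9  6.2]
```

Call:
send_rows(
  moves=[
    [[-0.001,0.009,0,0,0,0.013,20],[0,0,0,0,0,0,20],[0,0,0,0,0,0,20]],
  ],
)

```text
t: 7.07
ee_pos: [603.5, 197.6, 86.0]
ee_rot: [0.948, 0.318, -0.003, 0.0]
ft_force: [-0.5, 0.6, -3.7]
width: 0.608
```

```bash
python3 plan.py 601.9 204 78 37.4
```

```text
t 7.1 pos [603.5 197.6  86. ] psi 37.1 q [-0.59  0.66  0.32  1.72 -0.26  0.81 -1.07] F [-0.5  0.6 -3.7] w 0.608
rz first -0.005 (full rv [-0.001  0.005 -0.005]) | then tool shift after turn mm [ 2.6 -6.   8. ] | now-axes [ 2.6 -6.   7.9]
```

Call:
send_rows(
  moves=[
    [[0.0015,-0.003,0,0,0,0,20],[0,0,0,0,0,0,20],[0,0,0,0,0,0,20],[0,0,0,0,0,0,20]],
  ],
)

```text
t: 7.4
ee_pos: [605.2, 197.4, 87.6]
ee_rot: [0.949, 0.315, -0.001, 0.001]
ft_force: [0.1, 1.0, -3.5]
width: 0.612
```

```bash
python3 plan.py 601.9 204 78 37.4; python3 - <<'E'
from h import *
grab("top"); print(bot.get_state()["ee_pos"]);grab("top"); print(bot.get_state()["ee_pos"])
E
```

```text
t 7.4 pos [605.2 197.4  87.6] psi 36.8 q [-0.59  0.65  0.32  1.72 -0.26  0.81 -1.08] F [ 0.1  1.  -3.5] w 0.612
rz first -0.011 (full rv [ 0.001  0.003 -0.011]) | then tool shift after turn mm [ 1.4 -7.3  9.6] | now-axes [ 1.3 -7.3  9.6]
[605.27211707 197.33954156  87.61744302]
[605.17194642 197.44519793  87.5332435 ]
```

Call:
send_rows(
  moves=[
    [[0.0015,-0.007,0,0,0,-0.01,20],[0,0,0,0,0,0,20],[0,0,0,0,0,0,20],[0,0,0,0,0,0,20]],
  ],
)

```text
t: 7.83
ee_pos: [601.3, 205.9, 87.6]
ee_rot: [0.947, 0.321, -0.001, 0.001]
ft_force: [-0.4, -0.1, -2.7]
width: 0.612
```

```bash
python3 plan.py 601.9 204 78 37.4
```

```text
t 7.8 pos [601.3 205.9  87.6] psi 37.5 q [-0.6   0.65  0.31  1.72 -0.26  0.81 -1.08] F [-0.4 -0.1 -2.7] w 0.612
rz first 0.002 (full rv [0.    0.003 0.002]) | then tool shift after turn mm [-0.7  1.9  9.6] | now-axes [-0.7  1.9  9.6]
```

Call:
send_rows(
  moves=[
    [[0,0.001,0.006,0,0.002,0,20],[0,0,0.004,0,0,0,20],[0,0,0.003,0,0,0,20],[0,0,0,0,0,0,20]],
  ],
)

```text
t: 8.17
ee_pos: [601.8, 205.4, 73.2]
ee_rot: [0.947, 0.322, -0.0, 0.0]
ft_force: [-0.4, 0.4, -2.8]
width: 0.609
```

```bash
python3 plan.py 601.9 204 67.5 37.4
```

```text
t 8.2 pos [601.8 205.4  73.2] psi 37.6 q [-0.59  0.67  0.31  1.73 -0.27  0.79 -1.07] F [-0.4  0.4 -2.8] w 0.609
rz first 0.003 (full rv [0.    0.001 0.003]) | then tool shift after turn mm [-0.8  1.2  5.7] | now-axes [-0.8  1.2  5.7]
```

Call:
send_rows(
  moves=[
    [[0,0,0.003,0,0,0,20],[0,0,0.003,0,0,0,20],[0,0,0,0,0,0,20]],
  ],
)

```text
t: 8.42
ee_pos: [602.3, 205.2, 67.5]
ee_rot: [0.947, 0.322, -0.0, 0.0]
ft_force: [0.9, -0.3, -3.0]
width: 0.61
```

```bash
python3 plan.py 601.9 204 67.5 37.4
```

```text
t 8.4 pos [602.3 205.2  67.5] psi 37.5 q [-0.59  0.68  0.3   1.73 -0.27  0.78 -1.07] F [ 0.9 -0.3 -3. ] w 0.610
rz first 0.002 (full rv [0.    0.    0.002]) | then tool shift after turn mm [-1.   0.7 -0. ] | now-axes [-1.   0.7 -0. ]
```

Call:
send_rows(
  moves=[
    [[0,0,0.0015,0,0,0,20],[0,0,0,0,0,0,100],[0,0,0,0,0,0,100],[0,0,0,0,0,0,100],[0,0,-0.02,0,0,0,100],[0,0,-0.04,0,0,0,100],[0,0,-0.04,0,0,0,100],[0,0,-0.03,0,0,0,100]],
  ],
)

```text
t: 9.08
ee_pos: [598.6, 203.4, 193.7]
ee_rot: [0.947, 0.321, -0.007, 0.001]
ft_force: [0.7, 0.5, -0.4]
width: 0.993
```

```bash
python3 plan.py 429.4 -190.6 150 105.9
```

```text
t 9.1 pos [598.6 203.4 193.7] psi 37.5 q [-0.63  0.52  0.36  1.66 -0.21  1.01 -1.12] F [ 0.7  0.5 -0.4] w 0.993
rz first -1.194 (full rv [-0.01   0.01  -1.194]) | then tool shift after turn mm [-332.6 -270.7   43.7] | now-axes [-373.4  209.7   48.1]
```

Call:
send_rows(
  moves=[
    [[0,0,0,0,0,-0.119,100],[0,0,0,0,0,-0.119,100],[0,0,0,0,0,-0.119,100],[0,0,0,0,0,-0.119,100],[0,0,0,0,0,-0.119,100],[0,0,0,0,0,-0.119,100],[0,0,0,0,0,-0.119,100],[0,0,0,0,0,-0.119,100],[0,0,0,0,0,-0.119,100],[0,0,0,0,0,-0.1,100],[0,0,0,0,0,0,100]],
  ],
)

```text
t: 10.0
ee_pos: [607.4, 204.9, 206.5]
ee_rot: [0.589, 0.808, 0.004, 0.004]
ft_force: [0.4, 0.1, -1.0]
width: 1.0
```

Call:
send_rows(
  moves=[
    [[-0.032,-0.026,0,0,0,0,100],[-0.032,-0.026,0,0,0,0,100],[-0.032,-0.026,0,0,0,0,100],[-0.032,-0.026,0,0,0,0,100],[-0.032,-0.026,0,0,0,0,100],[-0.032,-0.026,0,0,0,0,100],[-0.032,-0.026,0,0,0,0,100],[-0.032,-0.026,0,0,0,0,100],[-0.032,-0.026,0,0,0,0,100],[-0.015,-0.015,0,0,0,0,100],[0,0,0,0,0,0,100],[0,0,0,0,0,0,100]],
  ],
)

```text
t: 11.0
ee_pos: [456.1, -164.8, 201.8]
ee_rot: [0.606, 0.795, 0.01, 0.007]
ft_force: [-0.4, 0.5, 0.4]
width: 1.0
```

```bash
python3 plan.py 429.4 -190.6 80 105.9; python3 - <<'E'
from h import *
im=grab("scene");crop(im,(100,90,480,390),2,"s2.png")
im=grab("top");crop(im,(100,100,460,340),2.2,"t2.png")
E
```

```text
t 11.0 pos [ 456.1 -164.8  201.8] psi 105.4 q [ 0.08  0.23  0.25  2.04 -0.09  0.86  0.65] F [-0.4  0.5  0.4] w 1.000
rz first -0.009 (full rv [ 0.024 -0.001 -0.009]) | then tool shift after turn mm [-17.5 -32.8 121.8] | now-axes [-18.  -35.5 121. ]
```

View pics/s2.png

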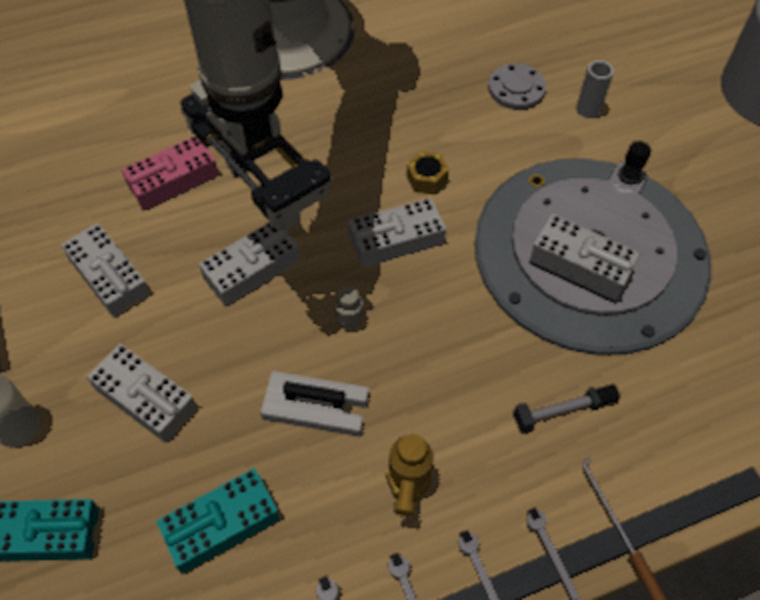

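View pics/t2.png

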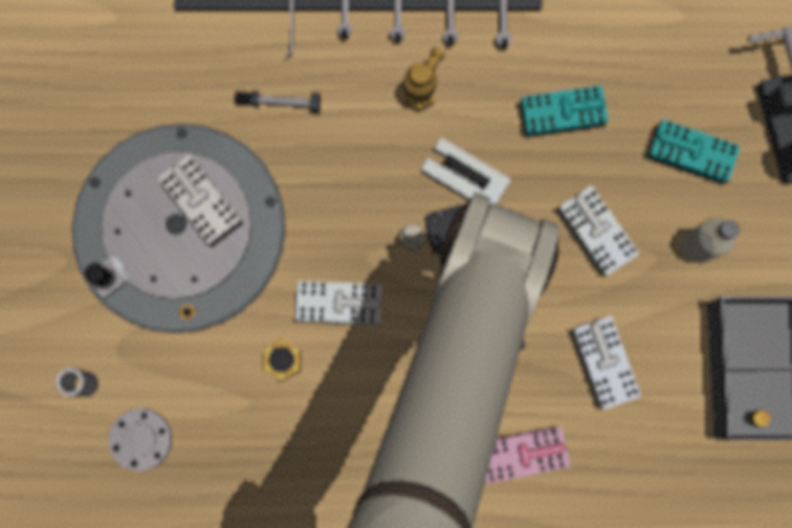

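```bash
cat > chk.py <<'E'
import sys
from h import *
z=float(sys.argv[1]); xy=(603.2,205) if len(sys.argv)<4 else (float(sys.argv[2]),float(sys.argv[3]))
for n in("top","scene"):
    im=grab(n)
    for dz in (0,8):
        try:
            R=wells(im,xy,z+dz)[2]; print(n,z+dz,[np.round(q,1) for q in R])
        except Exception as e: print(n,'fail',e)
E
python3 chk.py 70
```

```text
top 70.0 [array([607. , 208.7]), array([180.9, 175.4]), np.float64(0.8)]
top 78.0 [array([605.3, 207.3]), array([179.9, 174.4]), np.float64(0.8)]
scene 70.0 [array([593.6, 212.1]), array([145.8, 174.9]), np.float64(62.2)]
scene 78.0 [array([593. , 212.8]), array([143.9, 173.8]), np.float64(62.2)]
```

Call:
send_rows(
  moves=[
    [[-0.009,-0.017,0.02,0.012,0,-0.004,100],[-0.008,-0.016,0.03,0.01,0,-0.004,100],[0,0,0.03,0,0,0,100],[0,0,0.02,0,0,0,100],[0,0,0,0,0,0,100],[0,0,0,0,0,0,100],[0,0,0,0,0,0,100]],
  ],
)

```text
t: 11.78
ee_pos: [439.8, -177.5, 99.6]
ee_rot: [0.592, 0.806, 0.004, 0.002]
ft_force: [1.1, 0.2, 0.2]
width: 0.996
```

```bash
python3 plan.py 429.4 -190.6 32 105.9
```

```text
t 11.8 pos [ 439.8 -177.5   99.6] psi 107.4 q [ 0.14  0.39  0.22  2.12 -0.15  0.64  0.77] F [1.1 0.2 0.2] w 0.996
rz first 0.025 (full rv [ 0.009 -0.001  0.025]) | then tool shift after turn mm [ -9.7 -13.6  67.6] | now-axes [ -9.4 -14.4  67.4]
```

Call:
send_rows(
  moves=[
    [[-0.0095,-0.0145,0,0.009,0,0.022,100],[0,0,0.02,0,0,0,100],[0,0,0.02,0,0,0,100],[0,0,0.01,0,0,0,100],[0,0,0,0,0,0,100]],
  ],
)

```text
t: 12.2
ee_pos: [434.8, -193.7, 55.2]
ee_rot: [0.601, 0.799, 0.002, 0.006]
ft_force: [0.9, 0.4, -1.0]
width: 0.993
```

```bash
python3 plan.py 429.4 -190.6 32 105.9
```

```text
t 12.2 pos [ 434.8 -193.7   55.2] psi 106.1 q [ 0.19  0.48  0.21  2.14 -0.19  0.53  0.82] F [ 0.9  0.4 -1. ] w 0.993
rz first 0.004 (full rv [0.011 0.007 0.004]) | then tool shift after turn mm [ 4.4 -4.4 23.2] | now-axes [ 4.6 -4.6 23.2]
```

Call:
send_rows(
  moves=[
    [[0.0045,-0.0045,0.008,0.01,0.006,0,100],[0,0,0.01,0,0,0,100],[0,0,0.004,0,0,0,100],[0,0,0,0,0,0,100]],
  ],
)

```text
t: 12.53
ee_pos: [430.6, -191.6, 34.2]
ee_rot: [0.601, 0.799, 0.0, 0.002]
ft_force: [-0.3, -0.1, -0.1]
width: 1.001
```

```bash
python3 plan.py 429.4 -190.6 32 105.9
```

```text
t 12.5 pos [ 430.6 -191.6   34.2] psi 106.1 q [ 0.2   0.52  0.19  2.15 -0.2   0.49  0.83] F [-0.3 -0.1 -0.1] w 1.001
rz first 0.003 (full rv [0.003 0.002 0.003]) | then tool shift after turn mm [ 1.3 -0.9  2.2] | now-axes [ 1.3 -0.9  2.2]
```

Call:
send_rows(
  moves=[
    [[0,0,0,0,0,0,40],[0,0,0,0,0,0,20],[0,0,0,0,0,0,20],[0,0,0,0,0,0,20],[0,0,0,0,0,0,20],[0,0,0,0,0,0,20],[0,0,0,0,0,0,20]],
  ],
)

```text
t: 13.12
ee_pos: [431.3, -191.8, 35.2]
ee_rot: [0.601, 0.799, 0.001, 0.003]
ft_force: [0.4, 0.6, -4.1]
width: 0.611
```

```bash
python3 plan.py 429.4 -190.6 32 105.9; python3 plan.py 603.2 205 160 37.4
```

```text
t 13.1 pos [ 431.3 -191.8   35.2] psi 106.1 q [ 0.2   0.52  0.19  2.14 -0.2   0.49  0.83] F [ 0.4  0.6 -4.1] w 0.611
rz first 0.003 (full rv [0.004 0.003 0.003]) | then tool shift after turn mm [ 1.7 -1.5  3.2] | now-axes [ 1.7 -1.5  3.2]
t 13.1 pos [ 431.3 -191.8   35.2] psi 106.1 q [ 0.2   0.52  0.19  2.14 -0.2   0.49  0.83] F [ 0.4  0.6 -4.1] w 0.611
rz first 1.199 (full rv [0.005 0.    1.199]) | then tool shift after turn mm [ 377.6 -210.8 -124.8] | now-axes [ 333.3  275.6 -124.8]
```

Call:
send_rows(
  moves=[
    [[0,0,-0.035,0,0,0,20],[0,0,-0.035,0,0,0,20],[0,0,-0.035,0,0,0.119,20],[0,0,-0.015,0,0,0.119,20],[0,0,0,0,0,0.119,20],[0,0,0,0,0,0.119,20],[0,0,0,0,0,0.119,20],[0,0,0,0,0,0.119,20],[0,0,0,0,0,0.119,20],[0,0,0,0,0,0.119,20],[0,0,0,0,0,0.119,20],[0,0,0,0,0,0.119,20]],
  ],
)

```text
t: 14.12
ee_pos: [422.7, -188.0, 154.2]
ee_rot: [0.954, 0.299, -0.005, -0.005]
ft_force: [-0.2, -0.9, -3.1]
width: 0.611
```

```bash
python3 plan.py 602.3 204.8 160 37.4
```

```text
t 14.1 pos [ 422.7 -188.   154.2] psi 34.8 q [-0.1   0.31  0.53  2.11 -0.22  0.79 -0.39] F [-0.2 -0.9 -3.1] w 0.611
rz first -0.045 (full rv [-0.012  0.007 -0.045]) | then tool shift after turn mm [ 381.2 -203.    -5.8] | now-axes [ 371.7 -219.9   -5.9]
```

Call:
send_rows(
  moves=[
    [[0,0,0,-0.008,0.005,-0.045,20],[0.036,-0.019,0,0,0,0,20],[0.036,-0.019,0,0,0,0,20],[0.036,-0.019,0,0,0,0,20],[0.036,-0.019,0,0,0,0,20],[0.036,-0.019,0,0,0,0,20],[0.036,-0.019,0,0,0,0,20],[0.036,-0.019,0,0,0,0,20],[0.036,-0.019,0,0,0,0,20],[0.036,-0.019,0,0,0,0,20],[0.02,-0.01,0,0,0,0,20],[0,0,0,0,0,0,20]],
  ],
)

```text
t: 15.12
ee_pos: [587.5, 175.3, 145.9]
ee_rot: [0.95, 0.312, -0.007, -0.004]
ft_force: [0.2, 1.4, -3.3]
width: 0.609
```

Call:
send_rows(
  moves=[
    [[0,0,0,0,0,0,20],[0,0,0,0,0,0,20]],
  ],
)

```text
t: 15.28
ee_pos: [585.8, 177.5, 143.7]
ee_rot: [0.949, 0.315, -0.009, -0.004]
ft_force: [-0.7, 0.0, -3.8]
width: 0.605
```

```bash
python3 plan.py 602.3 204.8 125 37.4
```

```text
t 15.3 pos [585.8 177.5 143.7] psi 36.7 q [-0.62  0.56  0.38  1.74 -0.26  0.91 -1.06] F [-0.7  0.  -3.8] w 0.605
rz first -0.012 (full rv [-0.013  0.015 -0.013]) | then tool shift after turn mm [ 29.7 -11.7  18.7] | now-axes [ 29.8 -11.8  18.4]
```

Call:
send_rows(
  moves=[
    [[0.015,-0.006,0.005,-0.012,0.012,-0.01,20],[0.014,-0.006,0.008,0,0,0,20],[0,0,0,0,0,0,20],[0,0,0,0,0,0,20],[0,0,0,0,0,0,20]],
  ],
)

```text
t: 15.7
ee_pos: [600.2, 198.2, 128.3]
ee_rot: [0.949, 0.316, -0.003, 0.002]
ft_force: [-0.0, 0.1, -3.7]
width: 0.606
```

```bash
python3 plan.py 602.3 204.8 125 37.4
```

```text
t 15.7 pos [600.2 198.2 128.3] psi 36.8 q [-0.63  0.6   0.37  1.71 -0.26  0.89 -1.08] F [-0.   0.1 -3.7] w 0.606
rz first -0.010 (full rv [ 0.002  0.007 -0.01 ]) | then tool shift after turn mm [ 5.7 -3.9  3.3] | now-axes [ 5.6 -4.   3.3]
```

Call:
send_rows(
  moves=[
    [[0.0055,-0.005,0.004,0,0.005,-0.01,20],[0,0,0,0,0,0,20],[0,0,0,0,0,0,20],[0,0,0,0,0,0,20]],
  ],
)

```text
t: 16.03
ee_pos: [601.4, 202.4, 124.6]
ee_rot: [0.948, 0.319, -0.001, 0.002]
ft_force: [0.4, 1.1, -2.2]
width: 0.604
```

```bash
python3 plan.py 602.3 204.8 115 37.4
```

```text
t 16.0 pos [601.4 202.4 124.6] psi 37.2 q [-0.64  0.61  0.37  1.71 -0.27  0.88 -1.08] F [ 0.4  1.1 -2.2] w 0.604
rz first -0.003 (full rv [ 0.003  0.003 -0.003]) | then tool shift after turn mm [ 2.2 -1.4  9.6] | now-axes [ 2.2 -1.4  9.6]
```

Call:
send_rows(
  moves=[
    [[0.002,-0.002,0.005,0.002,0.003,0,20],[0.001,-0.001,0.005,0,0,0,20],[0,0,0.003,0,0,0,20],[0,0,0,0,0,0,20]],
  ],
)

```text
t: 16.37
ee_pos: [602.4, 206.3, 111.0]
ee_rot: [0.948, 0.319, 0.001, 0.0]
ft_force: [-0.3, 0.2, -4.7]
width: 0.608
```

```bash
python3 plan.py 602.3 204.8 104.7 37.4
```

```text
t 16.4 pos [602.4 206.3 111. ] psi 37.1 q [-0.63  0.63  0.36  1.71 -0.28  0.85 -1.08] F [-0.3  0.2 -4.7] w 0.608
rz first -0.004 (full rv [ 0.001 -0.002 -0.004]) | then tool shift after turn mm [-1.   1.2  6.3] | now-axes [-1.   1.2  6.3]
```

Call:
send_rows(
  moves=[
    [[0,0.001,0.004,0,0,0,20],[0,0,0.003,0,0,0,20],[0,0,0,0,0,0,20]],
  ],
)

```text
t: 16.62
ee_pos: [603.8, 205.8, 105.4]
ee_rot: [0.948, 0.319, 0.001, -0.0]
ft_force: [0.5, -0.3, -3.8]
width: 0.604
```

```bash
python3 plan.py 602.3 204.8 104.7 37.4
```

```text
t 16.6 pos [603.8 205.8 105.4] psi 37.2 q [-0.63  0.63  0.36  1.71 -0.28  0.84 -1.07] F [ 0.5 -0.3 -3.8] w 0.604
rz first -0.003 (full rv [ 0.001 -0.003 -0.003]) | then tool shift after turn mm [-1.8 -0.1  0.7] | now-axes [-1.8 -0.1  0.7]
```

Call:
send_rows(
  moves=[
    [[0,0,0.002,0,0,0,20],[0,0,0,0,0,0,100],[0,0,0,0,0,0,100],[0,0,0,0,0,0,100],[0,0,-0.02,0,0,0,100],[0,0,-0.04,0,0,0,100],[0,0,-0.04,0,0,0.08,100],[0,0,-0.01,0,0,0,100],[0,0,0,0,0,0,100]],
  ],
)

```text
t: 17.37
ee_pos: [604.7, 205.1, 218.0]
ee_rot: [0.96, 0.279, 0.002, 0.0]
ft_force: [-0.0, 0.6, -0.6]
width: 0.998
```

```bash
python3 plan.py 560.8 -368.9 150 32.7
```

```text
t 17.4 pos [604.7 205.1 218. ] psi 32.4 q [-0.68  0.5   0.43  1.64 -0.23  1.04 -1.19] F [-0.   0.6 -0.6] w 0.998
rz first -0.005 (full rv [ 0.001 -0.004 -0.005]) | then tool shift after turn mm [-347.1  459.3   68. ] | now-axes [-344.8  461.1   67.2]
```

Call:
send_rows(
  moves=[
    [[-0.025,0.033,0,0,0,0,100],[-0.025,0.033,0,0,0,0,100],[-0.025,0.033,0,0,0,0,100],[-0.025,0.033,0,0,0,0,100],[-0.025,0.033,0,0,0,0,100],[-0.025,0.033,0,0,0,0,100],[-0.025,0.033,0,0,0,0,100],[-0.025,0.033,0,0,0,0,100],[-0.025,0.033,0,0,0,0,100],[-0.025,0.033,0,0,0,0,100],[-0.025,0.033,0,0,0,0,100],[-0.025,0.033,0,0,0,0,100]],
  ],
)

```text
t: 18.37
ee_pos: [568.8, -281.1, 200.8]
ee_rot: [0.955, 0.295, 0.001, -0.005]
ft_force: [0.4, 0.3, -0.1]
width: 1.002
```

Call:
send_rows(
  moves=[
    [[0,0,0,0,0,0,100],[0,0,0,0,0,0,100]],
  ],
)

```text
t: 18.53
ee_pos: [563.3, -294.8, 198.2]
ee_rot: [0.958, 0.288, -0.002, -0.002]
ft_force: [0.7, 1.2, -0.5]
width: 1.002
```

```bash
python3 plan.py 560.8 -368.9 80 32.7; python3 - <<'E'
from h import *
im=grab("scene");crop(im,(100,90,480,390),2,"s3.png")
im=grab("top");crop(im,(140,160,220,240),8,"t3.png")
E
```

```text
t 18.5 pos [ 563.3 -294.8  198.2] psi 33.5 q [ 0.07  0.54  0.52  1.66 -0.3   1.03 -0.3 ] F [ 0.7  1.2 -0.5] w 1.002
rz first 0.014 (full rv [-0.006  0.002  0.014]) | then tool shift after turn mm [-42.2  61.  118.2] | now-axes [-42.7  61.1 118. ]
```

View pics/s3.png

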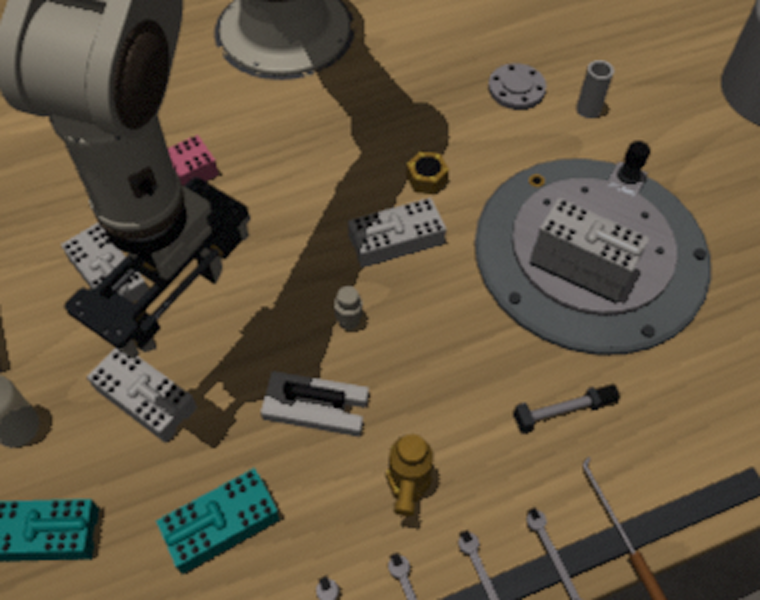

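View pics/t3.png

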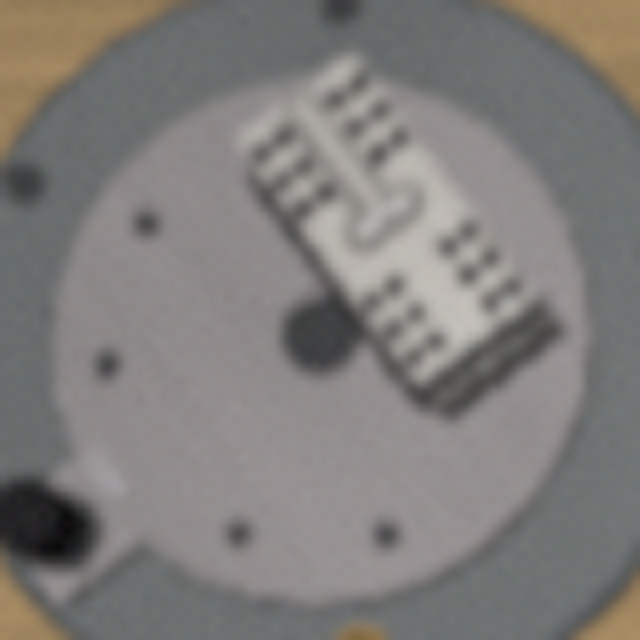

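Call:
send_rows(
  moves=[
    [[-0.02,0.029,0.02,-0.004,0,0.006,100],[-0.018,0.028,0.03,0,0,0.006,100],[0,0,0.035,0,0,0,100],[0,0,0.025,0,0,0,100],[0,0,0,0,0,0,100],[0,0,0,0,0,0,100]],
  ],
)

```text
t: 19.13
ee_pos: [571.2, -350.1, 84.2]
ee_rot: [0.956, 0.292, 0.002, -0.002]
ft_force: [0.6, 0.3, 1.0]
width: 0.998
```

```bash
python3 plan.py 560.8 -368.9 32 32.7
```

```text
t 19.1 pos [ 571.2 -350.1   84.2] psi 34.0 q [ 0.2   0.73  0.45  1.63 -0.4   0.87 -0.17] F [0.6 0.3 1. ] w 0.998
rz first 0.022 (full rv [-0.003 -0.005  0.022]) | then tool shift after turn mm [-18.9  10.2  52.2] | now-axes [-19.4  10.   52.1]
```

Call:
send_rows(
  moves=[
    [[-0.019,0.0105,0,0,-0.004,0.02,100],[0,0,0.018,0,0,0,100],[0,0,0.012,0,0,0,100],[0,0,0,0,0,0,100],[0,0,0,0,0,0,100]],
  ],
)

```text
t: 19.55
ee_pos: [568.9, -361.5, 59.3]
ee_rot: [0.957, 0.289, 0.004, -0.001]
ft_force: [0.7, -0.3, -0.1]
width: 1.006
```

```bash
python3 plan.py 560.8 -368.9 32 32.7
```

```text
t 19.6 pos [ 568.9 -361.5   59.3] psi 33.6 q [ 0.23  0.77  0.44  1.63 -0.42  0.83 -0.14] F [ 0.7 -0.3 -0.1] w 1.006
rz first 0.015 (full rv [-0.001 -0.008  0.015]) | then tool shift after turn mm [-10.8   1.8  27.3] | now-axes [-11.1   1.7  27.3]
```

Call:
send_rows(
  moves=[
    [[-0.011,0.003,0,0,-0.006,0.012,100],[0,0,0.01,0,0,0.005,100],[0,0,0.008,0,0,0,100],[0,0,0,0,0,0,100],[0,0,0,0,0,0,100]],
  ],
)

```text
t: 19.97
ee_pos: [564.2, -369.8, 43.8]
ee_rot: [0.96, 0.281, 0.003, 0.001]
ft_force: [0.7, 0.6, -1.1]
width: 0.995
```

```bash
python3 plan.py 560.8 -368.9 32 32.7
```

```text
t 20.0 pos [ 564.2 -369.8   43.8] psi 32.7 q [ 0.25  0.79  0.43  1.63 -0.43  0.81 -0.14] F [ 0.7  0.6 -1.1] w 0.995
rz first -0.000 (full rv [ 0.004 -0.005 -0.   ]) | then tool shift after turn mm [-2.3 -2.6 11.8] | now-axes [-2.4 -2.7 11.8]
```

Call:
send_rows(
  moves=[
    [[-0.003,-0.003,0.006,0.003,-0.004,0,100],[0,0,0.006,0,0,0,100],[0,0,0,0,0,0,100],[0,0,0,0,0,0,100]],
  ],
)

```text
t: 20.3
ee_pos: [559.3, -368.7, 30.2]
ee_rot: [0.96, 0.281, 0.0, -0.0]
ft_force: [0.1, -0.5, 0.4]
width: 0.999
```

```bash
python3 plan.py 560.8 -368.9 32 32.7
```

```text
t 20.3 pos [ 559.3 -368.7   30.2] psi 32.7 q [ 0.25  0.8   0.43  1.64 -0.43  0.79 -0.13] F [ 0.1 -0.5  0.4] w 0.999
rz first -0.000 (full rv [-0.    -0.001 -0.   ]) | then tool shift after turn mm [ 1.1  0.9 -1.8] | now-axes [ 1.1  0.9 -1.8]
```

Call:
send_rows(
  moves=[
    [[0,0,-0.002,0,0,0,40],[0,0,0,0,0,0,20],[0,0,0,0,0,0,20],[0,0,0,0,0,0,20],[0,0,0,0,0,0,20],[0,0,0,0,0,0,20],[0,0,0,0,0,0,20]],
  ],
)

```text
t: 20.88
ee_pos: [559.9, -369.2, 32.9]
ee_rot: [0.96, 0.281, 0.001, 0.0]
ft_force: [0.4, 1.2, -2.1]
width: 0.61
```

```bash
python3 plan.py 560.8 -368.9 32 32.7; python3 plan.py 603.2 205 190 37.4
```

```text
t 20.9 pos [ 559.9 -369.2   32.9] psi 32.7 q [ 0.25  0.8   0.43  1.64 -0.43  0.79 -0.13] F [ 0.4  1.2 -2.1] w 0.610
rz first -0.000 (full rv [ 0.001 -0.001 -0.   ]) | then tool shift after turn mm [0.9 0.2 0.9] | now-axes [0.9 0.2 0.9]
t 20.9 pos [ 559.9 -369.2   32.9] psi 32.7 q [ 0.25  0.8   0.43  1.64 -0.43  0.79 -0.13] F [ 0.4  1.2 -2.1] w 0.610
rz first -0.082 (full rv [ 0.001 -0.001 -0.082]) | then tool shift after turn mm [ 383.2 -429.9 -157.1] | now-axes [ 346.7 -459.8 -157.2]
```

Call:
send_rows(
  moves=[
    [[0,0,-0.035,0,0,0,20],[0,0,-0.04,0,0,0,20],[0,0,-0.04,0,0,-0.082,20],[0,0,-0.035,0,0,0,20],[0.0275,-0.031,0,0,0,0,20],[0.0275,-0.031,0,0,0,0,20],[0.0275,-0.031,0,0,0,0,20],[0.0275,-0.031,0,0,0,0,20],[0.0275,-0.031,0,0,0,0,20],[0.0275,-0.031,0,0,0,0,20],[0.0275,-0.031,0,0,0,0,20],[0.0275,-0.031,0,0,0,0,20]],
  ],
)

```text
t: 21.88
ee_pos: [574.4, -44.9, 181.5]
ee_rot: [0.951, 0.311, -0.008, -0.001]
ft_force: [1.0, 0.3, -3.0]
width: 0.606
```

```bash
python3 plan.py 603.3 205.5 180 37.4
```

```text
t 21.9 pos [574.4 -44.9 181.5] psi 36.2 q [-0.34  0.46  0.48  1.82 -0.25  0.94 -0.69] F [ 1.   0.3 -3. ] w 0.606
rz first -0.021 (full rv [-0.008  0.013 -0.021]) | then tool shift after turn mm [ 175.1 -181.4    1.5] | now-axes [ 171.2 -185.     0.6]
```

Call:
send_rows(
  moves=[
    [[0.027,-0.028,0,-0.005,0.008,-0.015,20],[0.027,-0.028,0,0,0,0,20],[0.027,-0.028,0,0,0,0,20],[0.027,-0.028,0,0,0,0,20],[0.027,-0.028,0,0,0,0,20],[0.012,-0.014,0,0,0,0,20],[0,0,0,0,0,0,20],[0,0,0,0,0,0,20]],
  ],
)

```text
t: 22.55
ee_pos: [590.3, 193.5, 175.3]
ee_rot: [0.945, 0.327, -0.008, -0.005]
ft_force: [-0.3, -1.3, -3.5]
width: 0.607
```

```bash
python3 plan.py 603.3 205.5 160 37.4
```

```text
t 22.6 pos [590.3 193.5 175.3] psi 38.2 q [-0.66  0.53  0.41  1.7  -0.26  0.98 -1.05] F [-0.3 -1.3 -3.5] w 0.607
rz first 0.013 (full rv [-0.014  0.012  0.013]) | then tool shift after turn mm [17.6 -1.7 15.3] | now-axes [17.8 -1.2 15.1]
```

Call:
send_rows(
  moves=[
    [[0.016,-0.001,0.006,-0.012,0.012,0.01,20],[0,0,0.005,0,0,0,20],[0,0,0,0,0,0,20],[0,0,0,0,0,0,20],[0,0,0,0,0,0,20]],
  ],
)

```text
t: 22.97
ee_pos: [602.5, 198.9, 161.1]
ee_rot: [0.948, 0.318, -0.002, 0.001]
ft_force: [0.1, -0.2, -3.0]
width: 0.607
```

```bash
python3 plan.py 603.3 205.5 155 37.4
```

```text
t 23.0 pos [602.5 198.9 161.1] psi 37.1 q [-0.66  0.57  0.41  1.69 -0.26  0.95 -1.07] F [ 0.1 -0.2 -3. ] w 0.607
rz first -0.005 (full rv [ 0.     0.004 -0.005]) | then tool shift after turn mm [ 4.7 -4.8  6.1] | now-axes [ 4.7 -4.8  6. ]
```

Call:
send_rows(
  moves=[
    [[0.005,-0.0055,0.005,0,0.004,-0.004,20],[0,0,0,0,0,0,20],[0,0,0,0,0,0,20],[0,0,0,0,0,0,20]],
  ],
)

```text
t: 23.3
ee_pos: [603.9, 203.7, 155.9]
ee_rot: [0.948, 0.318, 0.0, 0.001]
ft_force: [-0.2, 0.3, -4.3]
width: 0.607
```

```bash
python3 plan.py 603.3 205.5 148 37.4
```

```text
t 23.3 pos [603.9 203.7 155.9] psi 37.1 q [-0.66  0.57  0.41  1.69 -0.27  0.94 -1.08] F [-0.2  0.3 -4.3] w 0.607
rz first -0.005 (full rv [ 0.001 -0.    -0.005]) | then tool shift after turn mm [ 0.6 -1.8  7.9] | now-axes [ 0.6 -1.8  7.9]
```

Call:
send_rows(
  moves=[
    [[0,-0.002,0.005,0,0,-0.004,20],[0,0,0.004,0,0,0,20],[0,0,0.003,0,0,0,20],[0,0,0,0,0,0,20]],
  ],
)

```text
t: 23.63
ee_pos: [602.8, 205.3, 143.2]
ee_rot: [0.947, 0.32, 0.001, 0.0]
ft_force: [-0.0, -0.5, -4.2]
width: 0.609
```

```bash
python3 plan.py 603.3 205.5 138.7 37.4
```

```text
t 23.6 pos [602.8 205.3 143.2] psi 37.4 q [-0.66  0.59  0.4   1.7  -0.27  0.91 -1.07] F [-0.  -0.5 -4.2] w 0.609
rz first -0.001 (full rv [ 0.001 -0.001 -0.001]) | then tool shift after turn mm [0.5 0.2 4.5] | now-axes [0.5 0.2 4.5]
```

Already below the key-contact height with no reaction. Finish and release.

Call:
send_rows(
  moves=[
    [[0,0,0.003,0,0,0,20],[0,0,0.002,0,0,0,20],[0,0,0,0,0,0,20]],
  ],
)

```text
t: 23.88
ee_pos: [603.1, 205.5, 139.0]
ee_rot: [0.947, 0.32, 0.001, 0.0]
ft_force: [0.7, -1.3, -4.0]
width: 0.612
```

```bash
python3 plan.py 603.3 205.5 138.7 37.4
```

```text
t 23.9 pos [603.1 205.5 139. ] psi 37.4 q [-0.66  0.59  0.4   1.7  -0.28  0.9  -1.07] F [ 0.7 -1.3 -4. ] w 0.612
rz first -0.001 (full rv [ 0.001 -0.002 -0.001]) | then tool shift after turn mm [0.2 0.1 0.3] | now-axes [0.2 0.1 0.3]
```

Call:
send_rows(
  moves=[
    [[0,0,0.002,0,0,0,20],[0,0,0,0,0,0,100],[0,0,0,0,0,0,100],[0,0,0,0,0,0,100],[0,0,-0.02,0,0,0,100],[0,0,-0.04,0,0,0,100],[0,0,-0.03,0,0,0.11,100],[0,0,0,0,0,0.11,100],[0,0,0,0,0,0.11,100],[0,0,0,0,0,0,100]],
  ],
)

```text
t: 24.72
ee_pos: [606.3, 205.9, 235.5]
ee_rot: [0.988, 0.153, 0.005, -0.001]
ft_force: [-0.2, 0.8, 0.4]
width: 0.997
```

```bash
python3 plan.py 369.7 -373.4 150 18
```

```text
t 24.7 pos [606.3 205.9 235.5] psi 17.6 q [-0.74  0.5   0.51  1.63 -0.27  1.08 -1.42] F [-0.2  0.8  0.4] w 0.997
rz first -0.006 (full rv [-0.001 -0.01  -0.006]) | then tool shift after turn mm [-404.   477.8   85.5] | now-axes [-401.8  480.4   81.1]
```

Call:
send_rows(
  moves=[
    [[-0.0265,0.0315,0,0,0,0,100],[-0.0265,0.0315,0,0,0,0,100],[-0.0265,0.0315,0,0,0,0,100],[-0.0265,0.0315,0,0,0,0,100],[-0.0265,0.0315,0,0,0,0,100],[-0.0265,0.0315,0,0,0,0,100],[-0.0265,0.0315,0,0,0,0,100],[-0.0265,0.0315,0,0,0,0,100],[-0.0265,0.0315,0,0,0,0,100],[-0.0265,0.0315,0,0,0,0,100],[-0.0265,0.0315,0,0,0,0,100],[-0.0265,0.0315,0,0,0,0,100]],
  ],
)

```text
t: 25.72
ee_pos: [430.7, -251.2, 227.5]
ee_rot: [0.982, 0.188, 0.009, -0.002]
ft_force: [-0.0, -0.9, -0.4]
width: 1.0
```

```bash
python3 plan.py 369.7 -373.4 100 18
```

```text
t 25.7 pos [ 430.7 -251.2  227.5] psi 21.6 q [-0.13  0.27  0.72  1.99 -0.23  0.95 -0.49] F [-0.  -0.9 -0.4] w 1.000
rz first 0.063 (full rv [-0.001 -0.018  0.063]) | then tool shift after turn mm [-95.8  97.3 127.5] | now-axes [-104.1   91.1  125.6]
```

Call:
send_rows(
  moves=[
    [[-0.0265,0.022,0,0,-0.01,0.055,100],[-0.024,0.025,0,0,0,0,100],[-0.024,0.025,0.01,0,0,0,100],[-0.01,0.01,0.03,0,0,0,100],[0,0,0.035,0,0,0,100],[0,0,0.03,0,0,0,100],[0,0,0.01,0,0,0,100],[0,0,0,0,0,0,100]],
  ],
)

```text
t: 26.38
ee_pos: [370.7, -377.4, 109.7]
ee_rot: [0.986, 0.165, 0.005, 0.006]
ft_force: [-0.1, 1.3, 0.6]
width: 1.002
```

```bash
python3 plan.py 369.7 -373.4 32 18; python3 - <<'E'
from h import *
im=grab("scene");crop(im,(100,90,480,390),2,"s4.png")
E
```

```text
t 26.4 pos [ 370.7 -377.4  109.7] psi 19.0 q [ 0.23  0.52  0.65  2.01 -0.46  0.75 -0.09] F [-0.1  1.3  0.6] w 1.002
rz first 0.017 (full rv [ 0.013 -0.008  0.017]) | then tool shift after turn mm [ 0.3 -4.1 77.7] | now-axes [-0.2 -5.  77.6]
```

View pics/s4.png

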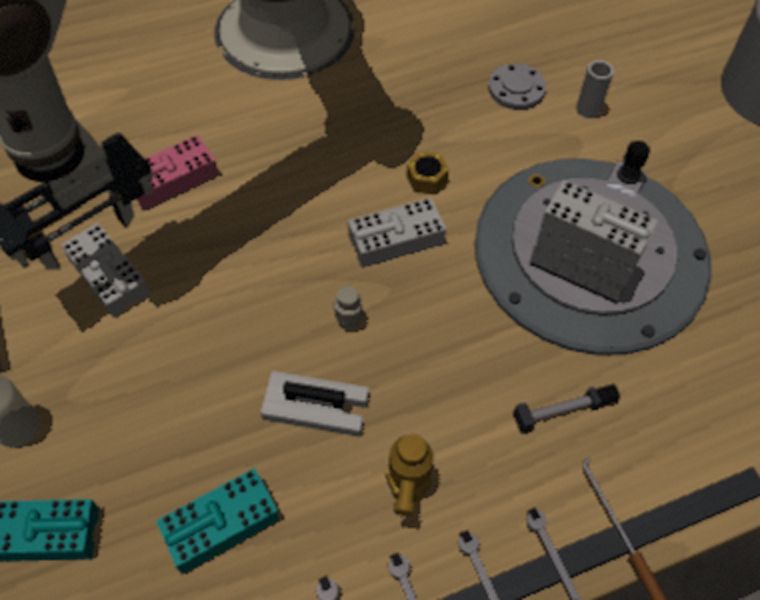

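Call:
send_rows(
  moves=[
    [[0,-0.004,0.015,0.01,-0.007,0.015,100],[0,0,0.025,0,0,0,100],[0,0,0.02,0,0,0,100],[0,0,0,0,0,0,100],[0,0,0,0,0,0,100],[0,0,0,0,0,0,100]],
  ],
)

```text
t: 26.93
ee_pos: [378.0, -376.2, 58.4]
ee_rot: [0.987, 0.163, 0.006, 0.005]
ft_force: [0.1, 0.0, -0.4]
width: 1.0
```

```bash
python3 plan.py 369.7 -373.4 32 18
```

```text
t 26.9 pos [ 378.  -376.2   58.4] psi 18.8 q [ 0.28  0.61  0.58  2.01 -0.54  0.66 -0.04] F [ 0.1  0.  -0.4] w 1.000
rz first 0.014 (full rv [ 0.013 -0.011  0.014]) | then tool shift after turn mm [-7.1 -5.3 26.4] | now-axes [-7.3 -5.7 26.2]
```

Call:
send_rows(
  moves=[
    [[-0.0075,-0.006,0,0.012,-0.01,0.012,100],[0,0,0.01,0,0,0,100],[0,0,0.008,0,0,0,100],[0,0,0,0,0,0,100],[0,0,0,0,0,0,100]],
  ],
)

```text
t: 27.35
ee_pos: [371.7, -374.6, 44.1]
ee_rot: [0.987, 0.158, 0.003, 0.003]
ft_force: [-0.1, -0.6, 0.4]
width: 1.001
```

```bash
python3 plan.py 369.7 -373.4 32 18
```

```text
t 27.4 pos [ 371.7 -374.6   44.1] psi 18.2 q [ 0.29  0.63  0.56  2.02 -0.56  0.64 -0.03] F [-0.1 -0.6  0.4] w 1.001
rz first 0.003 (full rv [ 0.007 -0.005  0.003]) | then tool shift after turn mm [-1.5 -1.7 12.1] | now-axes [-1.6 -1.8 12.1]
```

Call:
send_rows(
  moves=[
    [[-0.002,-0.002,0.006,0.006,-0.005,0.003,100],[0,0,0.004,0,0,0,100],[0,0,0,0,0,0,100],[0,0,0,0,0,0,40],[0,0,0,0,0,0,20],[0,0,0,0,0,0,20],[0,0,0,0,0,0,20],[0,0,0,0,0,0,20],[0,0,0,0,0,0,20],[0,0,0,0,0,0,20]],
  ],
)

```text
t: 28.18
ee_pos: [368.6, -373.6, 32.7]
ee_rot: [0.988, 0.156, -0.0, 0.0]
ft_force: [0.2, 0.2, -2.2]
width: 0.606
```

```bash
python3 plan.py 369.7 -373.4 32 18; python3 plan.py 604 206 225 37.4
```

```text
t 28.2 pos [ 368.6 -373.6   32.7] psi 17.9 q [ 0.3   0.65  0.55  2.02 -0.57  0.62 -0.02] F [ 0.2  0.2 -2.2] w 0.606
rz first -0.001 (full rv [-0.     0.001 -0.001]) | then tool shift after turn mm [1.1 0.1 0.7] | now-axes [1.1 0.1 0.7]
t 28.2 pos [ 368.6 -373.6   32.7] psi 17.9 q [ 0.3   0.65  0.55  2.02 -0.57  0.62 -0.02] F [ 0.2  0.2 -2.2] w 0.606
rz first -0.340 (full rv [-0.     0.001 -0.34 ]) | then tool shift after turn mm [ 539.1 -317.5 -192.3] | now-axes [ 402.3 -478.9 -192.6]
```

Call:
send_rows(
  moves=[
    [[0,0,-0.035,0,0,0,20],[0,0,-0.04,0,0,0,20],[0,0,-0.04,0,0,-0.113,20],[0,0,-0.04,0,0,-0.113,20],[0,0,-0.03,0,0,-0.113,20],[0,0,0,0,0,0,20],[0.0358,-0.021,0,0,0,0,20],[0.0358,-0.021,0,0,0,0,20],[0.0358,-0.021,0,0,0,0,20],[0.0358,-0.021,0,0,0,0,20],[0.0358,-0.021,0,0,0,0,20],[0.0358,-0.021,0,0,0,0,20]],
  ],
)

```text
t: 29.18
ee_pos: [453.3, -145.9, 219.4]
ee_rot: [0.95, 0.312, -0.006, -0.002]
ft_force: [0.6, 0.5, -2.1]
width: 0.608
```

```bash
python3 plan.py 603.1 205.3 220 37.4
```

```text
t 29.2 pos [ 453.3 -145.9  219.4] psi 36.3 q [-0.27  0.23  0.6   2.03 -0.16  0.94 -0.53] F [ 0.6  0.5 -2.1] w 0.608
rz first -0.019 (full rv [-0.007  0.01  -0.019]) | then tool shift after turn mm [ 332.3 -188.    -0.6] | now-axes [ 328.7 -194.2   -2.4]
```

Call:
send_rows(
  moves=[
    [[0.0358,-0.0205,0,-0.004,0.006,-0.017,20],[0.0358,-0.0205,0,0,0,0,20],[0.0358,-0.0205,0,0,0,0,20],[0.0358,-0.0205,0,0,0,0,20],[0.0358,-0.0205,0,0,0,0,20],[0.0358,-0.0205,0,0,0,0,20],[0.0358,-0.0205,0,0,0,0,20],[0.0358,-0.0205,0,0,0,0,20],[0.02,-0.011,0,0,0,0,20],[0,0,0,0,0,0,20],[0,0,0,0,0,0,20]],
  ],
)

```text
t: 30.1
ee_pos: [583.0, 199.6, 203.2]
ee_rot: [0.947, 0.32, -0.011, -0.007]
ft_force: [-0.8, -0.3, -2.9]
width: 0.612
```

```bash
python3 plan.py 603.1 205.3 195 37.4
```

```text
t 30.1 pos [583.  199.6 203.2] psi 37.4 q [-0.67  0.49  0.42  1.69 -0.24  1.03 -1.09] F [-0.8 -0.3 -2.9] w 0.612
rz first -0.001 (full rv [-0.019  0.016 -0.001]) | then tool shift after turn mm [19.5  7.7  8.2] | now-axes [19.6  7.8  7.8]
```

Call:
send_rows(
  moves=[
    [[0.009,0.004,0.002,-0.016,0.013,0,20],[0.009,0.003,0,0,0,0,20],[0,0,0,0,0,0,20],[0,0,0,0,0,0,20],[0,0,0,0,0,0,20]],
  ],
)

```text
t: 30.52
ee_pos: [601.1, 199.3, 197.4]
ee_rot: [0.949, 0.317, -0.004, 0.001]
ft_force: [0.5, -0.2, -2.6]
width: 0.607
```

```bash
python3 plan.py 603.1 205.3 188 37.4
```

```text
t 30.5 pos [601.1 199.3 197.4] psi 36.9 q [-0.67  0.52  0.42  1.66 -0.24  1.02 -1.1 ] F [ 0.5 -0.2 -2.6] w 0.607
rz first -0.008 (full rv [-0.002  0.009 -0.008]) | then tool shift after turn mm [ 5.2 -3.5  9.4] | now-axes [ 5.3 -3.5  9.3]
```

Call:
send_rows(
  moves=[
    [[0.0055,-0.0045,0.004,0,0.008,-0.008,20],[0,0,0,0,0,0,20],[0,0,0,0,0,0,20],[0,0,0,0,0,0,20]],
  ],
)

```text
t: 30.85
ee_pos: [603.1, 203.9, 193.6]
ee_rot: [0.948, 0.319, -0.0, -0.001]
ft_force: [0.6, -0.1, -2.5]
width: 0.61
```

```bash
python3 plan.py 603.1 205.3 184 37.4
```

```text
t 30.9 pos [603.1 203.9 193.6] psi 37.2 q [-0.67  0.53  0.41  1.66 -0.24  1.   -1.09] F [ 0.6 -0.1 -2.5] w 0.610
rz first -0.004 (full rv [-0.001 -0.    -0.004]) | then tool shift after turn mm [ 0.9 -1.1  9.6] | now-axes [ 0.9 -1.1  9.6]
```

Call:
send_rows(
  moves=[
    [[0.001,-0.001,0.005,0,0,-0.003,20],[0,0,0.005,0,0,0,20],[0,0,0.003,0,0,0,20],[0,0,0,0,0,0,20]],
  ],
)

```text
t: 31.18
ee_pos: [603.2, 205.6, 179.8]
ee_rot: [0.947, 0.32, 0.0, -0.001]
ft_force: [-0.1, 0.3, -2.7]
width: 0.607
```

```bash
python3 plan.py 603.1 205.3 174.5 37.4
```

```text
t 31.2 pos [603.2 205.6 179.8] psi 37.4 q [-0.67  0.54  0.41  1.67 -0.25  0.98 -1.09] F [-0.1  0.3 -2.7] w 0.607
rz first -0.001 (full rv [-0.001 -0.001 -0.001]) | then tool shift after turn mm [-0.3  0.2  5.3] | now-axes [-0.3  0.2  5.3]
```

Call:
send_rows(
  moves=[
    [[0,0,0.003,0,0,0,20],[0,0,0.0025,0,0,0,20],[0,0,0,0,0,0,20]],
  ],
)

```text
t: 31.43
ee_pos: [603.5, 205.7, 174.8]
ee_rot: [0.947, 0.32, 0.0, -0.001]
ft_force: [-0.9, 0.2, -2.5]
width: 0.609
```

```bash
python3 plan.py 603.1 205.3 174.5 37.4
```

```text
t 31.4 pos [603.5 205.7 174.8] psi 37.4 q [-0.66  0.55  0.41  1.67 -0.26  0.97 -1.09] F [-0.9  0.2 -2.5] w 0.609
rz first -0.000 (full rv [-0.001 -0.001 -0.   ]) | then tool shift after turn mm [-0.5  0.1  0.3] | now-axes [-0.5  0.1  0.3]
```

Call:
send_rows(
  moves=[
    [[0,0,0.002,0,0,0,20],[0,0,0,0,0,0,100],[0,0,0,0,0,0,100],[0,0,0,0,0,0,100],[0,0,-0.02,0,0,0,100],[0,0,-0.04,0,0,0,100],[0,0,-0.03,0,0,0,100],[0,0,0,0,0,0,100]],
  ],
)

```text
t: 32.1
ee_pos: [603.7, 205.2, 266.5]
ee_rot: [0.947, 0.32, -0.0, -0.001]
ft_force: [1.3, 0.1, -0.0]
width: 0.989
```

Call:
send_rows(
  moves=[
    [[0,0,0,0,0,-0.11,100],[0,0,0,0,0,-0.11,100],[0,0,0,0,0,-0.11,100],[0,0,0,0,0,-0.11,100],[0,0,0,0,0,-0.11,100],[0,0,0,0,0,-0.11,100],[0,0,0,0,0,-0.11,100],[0,0,0,0,0,-0.1,100],[0,0,0,0,0,0,100]],
  ],
)

```text
t: 32.85
ee_pos: [606.1, 206.3, 267.2]
ee_rot: [0.709, 0.705, 0.004, 0.001]
ft_force: [-0.6, -0.2, 0.3]
width: 1.004
```

```bash
python3 plan.py 457 8.1 150 87.5
```

```text
t 32.9 pos [606.1 206.3 267.2] psi 89.6 q [-0.55  0.44  0.25  1.59 -0.12  1.12 -0.28] F [-0.6 -0.2  0.3] w 1.004
rz first 0.037 (full rv [ 0.007 -0.004  0.037]) | then tool shift after turn mm [-204.5 -140.4  117.2] | now-axes [-199.6 -148.7  115.3]
```

Call:
send_rows(
  moves=[
    [[0,0,0,0,0,0.033,100],[-0.03,-0.0205,0,0,0,0,100],[-0.03,-0.0205,0,0,0,0,100],[-0.03,-0.0205,0,0,0,0,100],[-0.03,-0.0205,0,0,0,0,100],[-0.03,-0.0205,0,0,0,0,100],[-0.03,-0.0205,0.01,0,0,0,100],[-0.015,-0.01,0.03,0,0,0,100],[0,0,0.035,0,0,0,100],[0,0,0.035,0,0,0,100],[0,0,0.015,0,0,0,100],[0,0,0,0,0,0,100]],
  ],
)

```text
t: 33.85
ee_pos: [460.7, 12.3, 134.0]
ee_rot: [0.736, 0.676, 0.01, 0.003]
ft_force: [-0.0, 0.3, -0.6]
width: 1.0
```

```bash
python3 plan.py 457 8.1 32 87.5; python3 - <<'E'
from h import *
im=grab("scene");crop(im,(100,90,480,390),2,"s5.png")
im=grab("top");crop(im,(140,140,360,300),3.6,"t5.png")
E
```

```text
t 33.9 pos [460.7  12.3 134. ] psi 85.2 q [-0.36  0.31  0.32  2.15 -0.16  0.69 -0.01] F [-0.   0.3 -0.6] w 1.000
rz first -0.041 (full rv [ 0.018 -0.011 -0.041]) | then tool shift after turn mm [ -4.4  -3.5 102. ] | now-axes [ -5.6  -5.1 101.9]
```

View pics/s5.png

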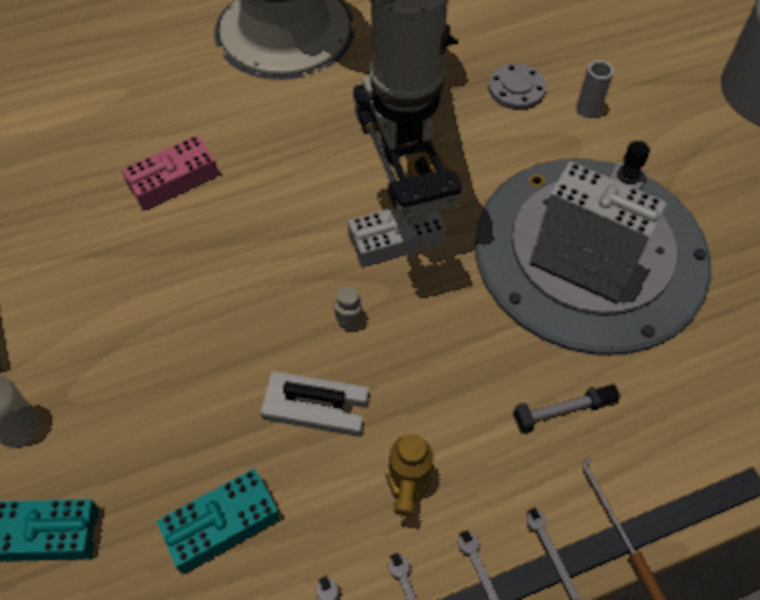

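View pics/t5.png

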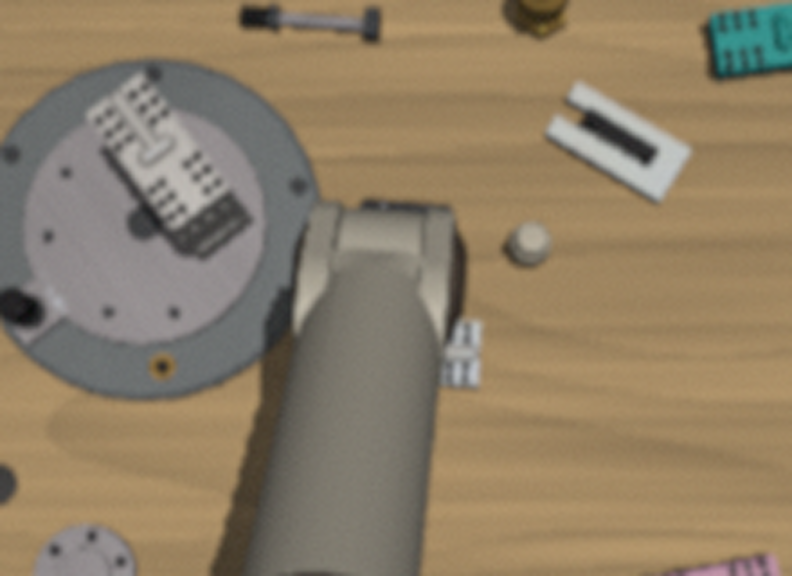

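Four stacked flush. Continue to B.

Call:
send_rows(
  moves=[
    [[-0.005,-0.005,0.02,0.015,-0.01,-0.035,100],[0,0,0.03,0,0,0,100],[0,0,0.025,0,0,0,100],[0,0,0,0,0,0,100],[0,0,0,0,0,0,100]],
  ],
)

```text
t: 34.37
ee_pos: [467.8, 10.4, 67.3]
ee_rot: [0.725, 0.689, 0.01, 0.007]
ft_force: [1.1, 0.2, -0.4]
width: 0.998
```

```bash
python3 plan.py 457 8.1 32 87.5
```

```text
t 34.4 pos [467.8  10.4  67.3] psi 87.1 q [-0.31  0.44  0.27  2.16 -0.23  0.54  0.08] F [ 1.1  0.2 -0.4] w 0.998
rz first -0.006 (full rv [ 0.023 -0.005 -0.006]) | then tool shift after turn mm [ -2.8 -10.7  35.3] | now-axes [ -3.  -11.5  35.1]
```

Call:
send_rows(
  moves=[
    [[-0.003,-0.011,0,0.02,-0.005,-0.006,100],[0,0,0.012,0,0,0,100],[0,0,0.012,0,0,0,100],[0,0,0,0,0,0,100],[0,0,0,0,0,0,100]],
  ],
)

```text
t: 34.78
ee_pos: [460.9, 8.6, 50.1]
ee_rot: [0.722, 0.692, 0.004, 0.003]
ft_force: [0.6, -0.4, 0.3]
width: 1.001
```

```bash
python3 plan.py 457 8.1 32 87.5
```

```text
t 34.8 pos [460.9   8.6  50.1] psi 87.5 q [-0.29  0.47  0.26  2.17 -0.24  0.51  0.1 ] F [ 0.6 -0.4  0.3] w 1.001
rz first 0.000 (full rv [ 0.011 -0.002  0.   ]) | then tool shift after turn mm [-0.7 -3.9 18.1] | now-axes [-0.8 -4.1 18. ]
```

Call:
send_rows(
  moves=[
    [[-0.001,-0.004,0.008,0.01,0,0,100],[0,0,0.007,0,0,0,100],[0,0,0.002,0,0,0,100],[0,0,0,0,0,0,100]],
  ],
)

```text
t: 35.12
ee_pos: [457.8, 8.0, 33.6]
ee_rot: [0.722, 0.692, 0.002, 0.0]
ft_force: [-0.2, -0.0, -0.4]
width: 0.998
```

```bash
python3 plan.py 457 8.1 32 87.5
```

```text
t 35.1 pos [457.8   8.   33.6] psi 87.5 q [-0.28  0.51  0.24  2.18 -0.26  0.48  0.12] F [-0.2 -0.  -0.4] w 0.998
rz first 0.000 (full rv [ 0.003 -0.003  0.   ]) | then tool shift after turn mm [ 0.1 -0.8  1.6] | now-axes [ 0.1 -0.8  1.6]
```

Call:
send_rows(
  moves=[
    [[0,0,0,0,0,0,40],[0,0,0,0,0,0,20],[0,0,0,0,0,0,20],[0,0,0,0,0,0,20],[0,0,0,0,0,0,20],[0,0,0,0,0,0,20],[0,0,0,0,0,0,20]],
  ],
)

```text
t: 35.7
ee_pos: [457.7, 7.8, 33.5]
ee_rot: [0.722, 0.691, 0.002, -0.0]
ft_force: [1.6, -0.5, -2.3]
width: 0.613
```

```bash
python3 plan.py 457 8.1 32 87.5;python3 plan.py 604 206 265 217.4
```

```text
t 35.7 pos [457.7   7.8  33.5] psi 87.5 q [-0.28  0.51  0.24  2.18 -0.26  0.48  0.12] F [ 1.6 -0.5 -2.3] w 0.613
rz first -0.000 (full rv [ 0.002 -0.002 -0.   ]) | then tool shift after turn mm [ 0.2 -0.8  1.5] | now-axes [ 0.2 -0.8  1.5]
t 35.7 pos [457.7   7.8  33.5] psi 87.5 q [-0.28  0.51  0.24  2.18 -0.26  0.48  0.12] F [ 1.6 -0.5 -2.3] w 0.613
rz first -2.267 (full rv [ 4.000e-03  1.000e-03 -2.267e+00]) | then tool shift after turn mm [-236.6   68.6 -231.5] | now-axes [ 204.9  137.9 -230.8]
```

Call:
send_rows(
  moves=[
    [[0,0,-0.035,0,0,0,20],[0,0,-0.04,0,0,0,20],[0,0,-0.04,0,0,-0.113,20],[0,0,-0.04,0,0,-0.113,20],[0,0,-0.04,0,0,-0.113,20],[0,0,-0.03,0,0,-0.113,20],[0,0,0,0,0,-0.113,20],[0,0,0,0,0,-0.113,20],[0,0,0,0,0,-0.113,20],[0,0,0,0,0,-0.113,20],[0,0,0,0,0,-0.113,20],[0,0,0,0,0,-0.113,20]],
  ],
)

```text
t: 36.7
ee_pos: [450.2, 6.3, 263.8]
ee_rot: [0.216, 0.976, -0.003, -0.007]
ft_force: [-0.3, 0.4, -3.0]
width: 0.607
```

Call:
send_rows(
  moves=[
    [[0,0,0,0,0,-0.113,20],[0,0,0,0,0,-0.113,20],[0,0,0,0,0,-0.113,20],[0,0,0,0,0,-0.113,20],[0,0,0,0,0,-0.113,20],[0,0,0,0,0,-0.113,20],[0,0,0,0,0,-0.113,20],[0,0,0,0,0,-0.113,20],[0,0,0,0,0,0,20],[0,0,0,0,0,0,20]],
  ],
)

```text
t: 37.53
ee_pos: [441.9, 5.3, 257.8]
ee_rot: [-0.256, 0.967, 0.002, -0.015]
ft_force: [0.8, -1.1, -3.2]
width: 0.606
```

```bash
python3 plan.py 604 206 260 217.4
```

```text
t 37.5 pos [441.9   5.3 257.8] psi -150.4 q [-0.23  0.1   0.17  2.04 -0.02  1.03  2.03] F [ 0.8 -1.1 -3.2] w 0.606
rz first -0.136 (full rv [ 0.013 -0.027 -0.136]) | then tool shift after turn mm [-250.7   60.9   -2.2] | now-axes [-240.    94.4   -7.8]
```

Call:
send_rows(
  moves=[
    [[-0.036,0.014,-0.001,0.01,-0.02,0,20],[-0.036,0.014,0,0,0,0,20],[-0.036,0.014,0,0,0,0,20],[-0.036,0.014,0,0,0,0,20],[-0.036,0.014,0,0,0,0,20],[-0.025,0.01,0,0,0,0,20],[0,0,0,0,0,-0.06,20],[0,0,0,0,0,-0.06,20],[0,0,0,0,0,0,20],[0,0,0,0,0,0,20]],
  ],
)

```text
t: 38.37
ee_pos: [584.3, 181.9, 249.4]
ee_rot: [-0.295, 0.955, 0.001, -0.008]
ft_force: [0.9, -0.4, -3.2]
width: 0.611
```

```bash
python3 plan.py 604 206 240 217.4
```

```text
t 38.4 pos [584.3 181.9 249.4] psi -145.7 q [-0.39  0.41  0.06  1.65 -0.03  1.1   1.85] F [ 0.9 -0.4 -3.2] w 0.611
rz first -0.053 (full rv [ 0.007 -0.016 -0.053]) | then tool shift after turn mm [-30.3   7.2   9.4] | now-axes [-30.    8.8   9. ]
```

Call:
send_rows(
  moves=[
    [[-0.014,0.004,0.002,0.006,-0.014,-0.025,20],[-0.014,0.004,0.002,0,0,-0.025,20],[0,0,0,0,0,0,20],[0,0,0,0,0,0,20],[0,0,0,0,0,0,20]],
  ],
)

```text
t: 38.78
ee_pos: [602.7, 203.6, 244.0]
ee_rot: [-0.314, 0.949, -0.0, -0.001]
ft_force: [-0.4, 0.3, -2.4]
width: 0.61
```

```bash
python3 plan.py 604 206 230 217.4
```

```text
t 38.8 pos [602.7 203.6 244. ] psi -143.4 q [-0.41  0.45  0.05  1.61 -0.02  1.09  1.86] F [-0.4  0.3 -2.4] w 0.610
rz first -0.014 (full rv [-0.    -0.002 -0.014]) | then tool shift after turn mm [-2.5  1.1 14. ] | now-axes [-2.5  1.2 14. ]
```

Call:
send_rows(
  moves=[
    [[-0.0025,0.001,0.008,0,-0.002,-0.013,20],[0,0,0.006,0,0,0,20],[0,0,0,0,0,0,20],[0,0,0,0,0,0,20]],
  ],
)

```text
t: 39.12
ee_pos: [603.6, 204.0, 228.7]
ee_rot: [-0.319, 0.948, -0.001, -0.0]
ft_force: [0.5, 0.4, -3.3]
width: 0.606
```

```bash
python3 plan.py 604 206 221 217.4
```

```text
t 39.1 pos [603.6 204.  228.7] psi -142.8 q [-0.4   0.46  0.05  1.62 -0.02  1.06  1.87] F [ 0.5  0.4 -3.3] w 0.606
rz first -0.004 (full rv [-0.001 -0.001 -0.004]) | then tool shift after turn mm [-1.5  1.3  7.7] | now-axes [-1.5  1.4  7.7]
```

Call:
send_rows(
  moves=[
    [[-0.0015,0.0015,0.005,0,0,-0.004,20],[0,0,0.005,0,0,0,20],[0,0,0.003,0,0,0,20],[0,0,0,0,0,0,20]],
  ],
)

```text
t: 39.45
ee_pos: [603.7, 205.6, 214.2]
ee_rot: [-0.32, 0.947, -0.001, -0.0]
ft_force: [-1.5, 0.6, -2.9]
width: 0.607
```

```bash
python3 plan.py 604 206 211.3 217.4
```

```text
t 39.5 pos [603.7 205.6 214.2] psi -142.7 q [-0.41  0.48  0.05  1.63 -0.02  1.03  1.87] F [-1.5  0.6 -2.9] w 0.607
rz first -0.001 (full rv [-0.001 -0.001 -0.001]) | then tool shift after turn mm [-0.5  0.2  2.9] | now-axes [-0.5  0.2  2.9]
```

Call:
send_rows(
  moves=[
    [[0,0,0.0025,0,0,0,20],[0,0,0.002,0,0,0,20],[0,0,0,0,0,0,20]],
  ],
)

```text
t: 39.7
ee_pos: [604.4, 205.8, 212.1]
ee_rot: [-0.32, 0.947, -0.0, 0.001]
ft_force: [-1.0, -0.2, -3.6]
width: 0.615
```

```bash
python3 plan.py 604 206 211.3 217.4
```

```text
t 39.7 pos [604.4 205.8 212.1] psi -142.7 q [-0.41  0.48  0.05  1.63 -0.02  1.03  1.87] F [-1.  -0.2 -3.6] w 0.615
rz first -0.001 (full rv [-0.001  0.001 -0.001]) | then tool shift after turn mm [0.2 0.4 0.8] | now-axes [0.2 0.4 0.8]
```

Call:
send_rows(
  moves=[
    [[0,0,0.002,0,0,0,20],[0,0,0,0,0,0,100],[0,0,0,0,0,0,100],[0,0,0,0,0,0,100],[0,0,-0.02,0,0,0,100],[0,0,-0.04,0,0,0,100],[0,0,-0.02,0,0,0,100],[0,0,0,0,0,0.115,100],[0,0,0,0,0,0.115,100],[0,0,0,0,0,0.115,100],[0,0,0,0,0,0.115,100],[0,0,0,0,0,0.115,100]],
  ],
)

```text
t: 40.7
ee_pos: [607.3, 206.7, 297.0]
ee_rot: [-0.027, 1.0, 0.002, 0.005]
ft_force: [-0.1, -0.1, -0.7]
width: 0.997
```

Call:
send_rows(
  moves=[
    [[0,0,0,0,0,0.115,100],[0,0,0,0,0,0.115,100],[0,0,0,0,0,0.115,100],[0,0,0,0,0,0.115,100],[0,0,0,0,0,0.115,100],[0,0,0,0,0,0.115,100],[0,0,0,0,0,0.115,100],[0,0,0,0,0,0.115,100],[0,0,0,0,0,0.115,100],[0,0,0,0,0,0.115,100],[0,0,0,0,0,0.115,100],[0,0,0,0,0,0.115,100]],
  ],
)

```text
t: 41.7
ee_pos: [609.0, 208.3, 296.9]
ee_rot: [0.643, 0.766, 0.007, 0.004]
ft_force: [-0.5, 0.6, -1.4]
width: 1.0
```

Call:
send_rows(
  moves=[
    [[0,0,0,0,0,0.115,100],[0,0,0,0,0,0.115,100],[0,0,0,0,0,0.115,100],[0,0,0,0,0,0.115,100],[0,0,0,0,0,0.115,100],[0,0,0,0,0,0.115,100],[0,0,0,0,0,0.09,100],[0,0,0,0,0,0,100]],
  ],
)

```text
t: 42.37
ee_pos: [609.8, 209.8, 296.5]
ee_rot: [0.895, 0.445, 0.009, 0.002]
ft_force: [-0.3, -0.1, -0.1]
width: 1.0
```

```bash
python3 plan.py 647 -177 200 58
```

```text
t 42.4 pos [609.8 209.8 296.5] psi 52.9 q [-0.81  0.46  0.61  1.56 -0.28  1.19 -0.8 ] F [-0.3 -0.1 -0.1] w 1.000
rz first -0.090 (full rv [ 0.012 -0.014 -0.09 ]) | then tool shift after turn mm [-308.4  236.5   96.5] | now-axes [-287.3  262.2   95.1]
```

Call:
send_rows(
  moves=[
    [[0,0,0,0.01,-0.012,-0.085,100],[-0.033,0.0252,0,0,0,0,100],[-0.033,0.0252,0,0,0,0,100],[-0.033,0.0252,0,0,0,0,100],[-0.033,0.0252,0,0,0,0,100],[-0.033,0.0252,0,0,0,0,100],[-0.02,0.015,0,0,0,0,100],[0,0,0,0,0,0,100]],
  ],
)

```text
t: 43.03
ee_pos: [635.9, -22.4, 294.6]
ee_rot: [0.865, 0.502, 0.002, 0.0]
ft_force: [0.3, -1.6, 0.9]
width: 1.0
```

```bash
python3 plan.py 647 -177 200 58; python3 - <<'E'
from h import *
im=grab("scene");crop(im,(100,90,480,390),2,"s6.png")
im=grab("top");crop(im,(120,120,360,300),3.3,"t6.png")
E
```

```text
t 43.0 pos [635.9 -22.4 294.6] psi 60.3 q [-0.46  0.46  0.64  1.57 -0.29  1.2  -0.29] F [ 0.3 -1.6  0.9] w 1.000
rz first 0.041 (full rv [ 0.003 -0.003  0.041]) | then tool shift after turn mm [-125.3   91.3   94.6] | now-axes [-129.2   85.9   94.4]
```

View pics/s6.png

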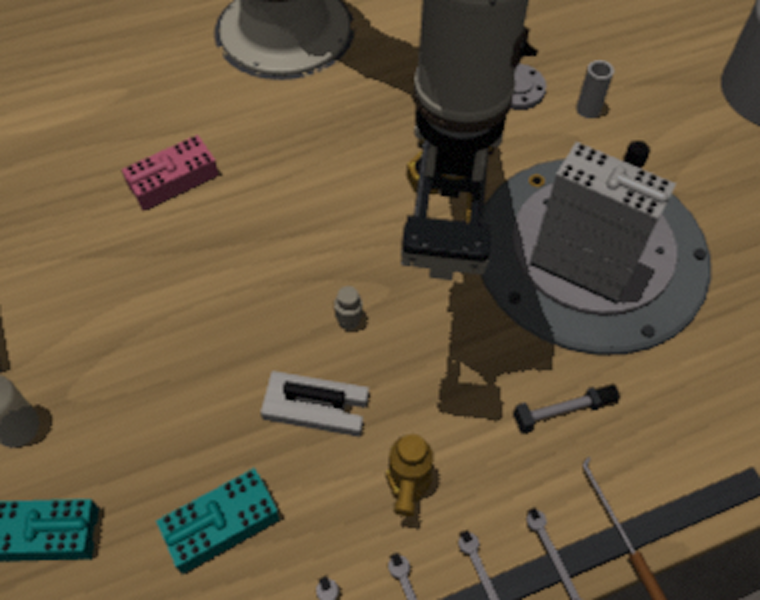

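View pics/t6.png

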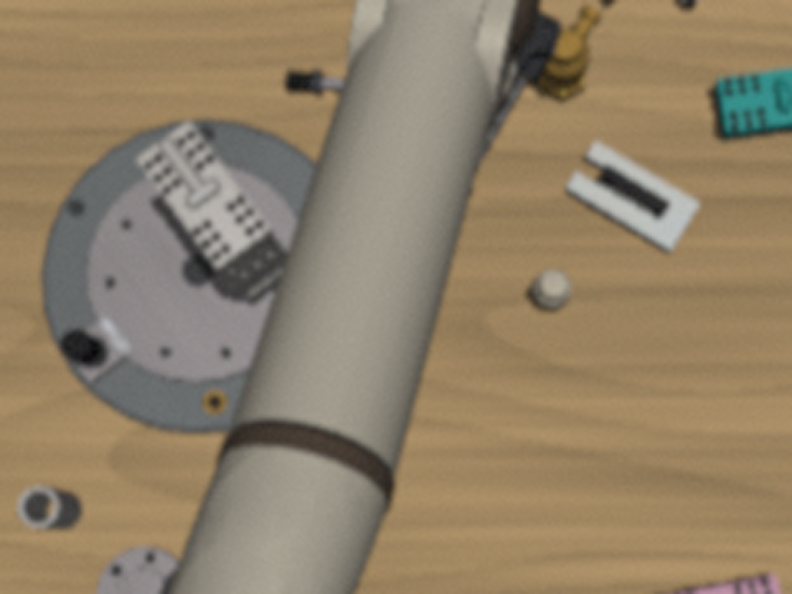

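```bash
python3 - <<'E'
from h import *
for n,b in (("top",(285,155,340,200)),("scene",(225,270,290,312))):
    im=grab(n);F=8;x0,y0,x1,y1=b
    p=cv2.resize(im["pixels"][y0:y1,x0:x1],None,fx=F,fy=F,interpolation=cv2.INTER_CUBIC);h=cv2.cvtColor(p,cv2.COLOR_RGB2HSV)
    def C(m,z,t):
        for c in cv2.findContours(m.astype(np.uint8),cv2.RETR_EXTERNAL,cv2.CHAIN_APPROX_NONE)[0]:
            if cv2.contourArea(c)<15*F*F: continue
            P=ray(im,(c[:,0]+.5)/F-.5+[x0,y0],z)[:,:2].astype(np.float32); print(n,t,[np.round(q,1) for q in cv2.minAreaRect(P)])
    m=((h[...,1]<70)&(h[...,2]>120)).astype(np.uint8)
    m=cv2.morphologyEx(m,cv2.MORPH_OPEN,np.ones((5,5)))
    C(m,20,'plate')
    for th in(45,60,75): C(cv2.morphologyEx((h[...,2]<th).astype(np.uint8),cv2.MORPH_OPEN,np.ones((9,9))),48,f'bar{th}')
    cv2.imwrite(f"pics/cov_{n}.png",p[:,:,::-1])
    # stack top check
    a=np.radians(37.4);X=np.array([np.cos(a),np.sin(a)]);Y=np.array([-X[1],X[0]])
    q=[np.r_[np.array([604,206])+sx*60*X+sy*28*Y,214] for sx,sy in((1,1),(1,-1),(-1,-1),(-1,1))]
    uv=proj(im,q); bb=(150,140,215,215) if n=="top" else (365,145,450,240)
    crop(im,bb,7 if n=="top" else 6,f"stk_{n}.png",uv)
E
```

```text
top plate [array([ 647.9, -177.4]), array([125.6,  62.8]), np.float64(57.9)]
top bar45 [array([ 651.7, -161.9]), array([34.2, 10. ]), np.float64(55.8)]
top bar60 [array([ 644.9, -174.3]), array([67.3, 12.7]), np.float64(58.3)]
top bar75 [array([ 645.2, -174. ]), array([70. , 14.9]), np.float64(58.4)]
scene plate [array([ 647.4, -178.3]), array([121.9,  56.3]), np.float64(57.9)]
scene bar45 [array([ 654.8, -179.4]), array([75.7, 20.9]), np.float64(57.6)]
scene bar60 [array([ 706.1, -167.6]), array([49.5,  5. ]), np.float64(59.5)]
scene bar60 [array([ 668. , -228.6]), array([35.8,  4.4]), np.float64(58.6)]
scene bar60 [array([ 661.2, -169.5]), array([100.3,  23.1]), np.float64(56.4)]
scene bar75 [array([ 688.5, -195.2]), array([117.,   7.]), np.float64(58.6)]
scene bar75 [array([ 661.3, -169.5]), array([101.6,  24.3]), np.float64(55.9)]
```

View pics/stk_top.png

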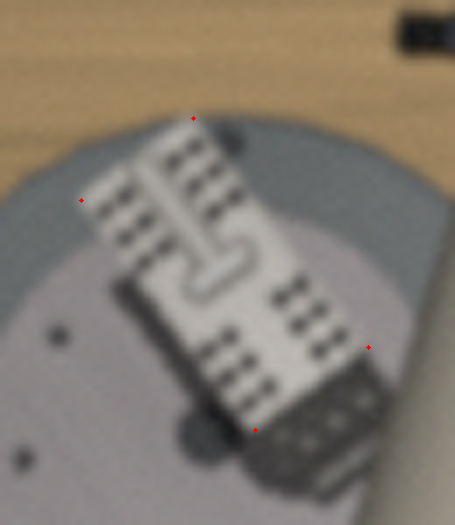

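View pics/stk_scene.png

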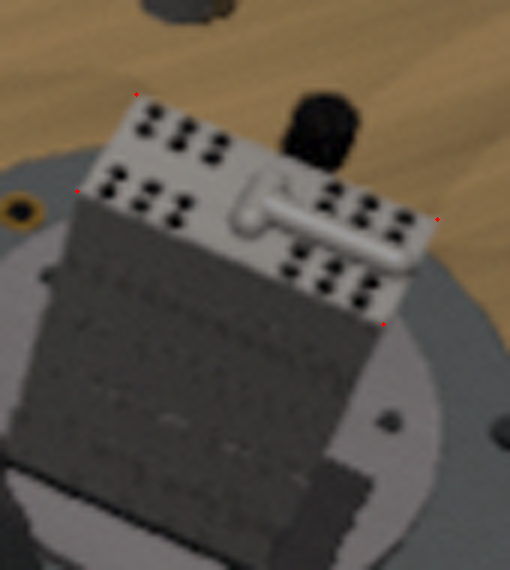

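View pics/cov_scene.png

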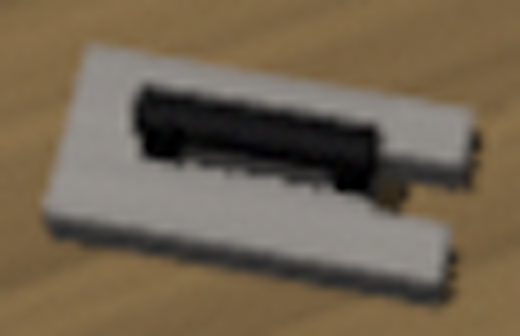

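View pics/cov_top.png

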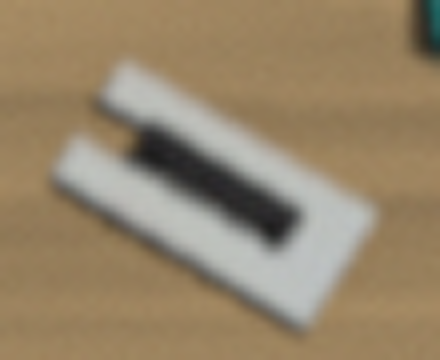

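Call:
send_rows(
  moves=[
    [[-0.031,0.021,0.02,0,0,0.038,100],[-0.031,0.023,0.02,0,0,0,100],[-0.031,0.023,0.02,0,0,0,100],[-0.025,0.018,0.025,0,0,0,100],[0,0,0.03,0,0,0,100],[0,0,0.03,0,0,0,100],[0,0,0.02,0,0,0,100],[0,0,0,0,0,0,100],[0,0,0,0,0,0,100]],
  ],
)

```text
t: 43.98
ee_pos: [660.6, -127.7, 119.7]
ee_rot: [0.859, 0.511, 0.009, -0.007]
ft_force: [1.0, -1.5, -0.5]
width: 1.002
```

```bash
python3 plan.py 647.4 -177.5 50 57.9
```

```text
t 44.0 pos [ 660.6 -127.7  119.7] psi 61.5 q [-0.21  0.7   0.54  1.62 -0.45  0.94  0.  ] F [ 1.  -1.5 -0.5] w 1.002
rz first 0.062 (full rv [-0.004 -0.023  0.062]) | then tool shift after turn mm [-49.2  15.3  69.7] | now-axes [-51.6  12.5  68.4]
```

Call:
send_rows(
  moves=[
    [[0,0,0,0,-0.02,0.06,100],[-0.024,0.0075,0,0,0,0,100],[-0.022,0.007,0,0,0,0,100],[0,0,0,0,0,0,100],[0,0,0,0,0,0,100],[0,0,0,0,0,0,100]],
  ],
)

```text
t: 44.48
ee_pos: [656.4, -160.9, 126.8]
ee_rot: [0.87, 0.493, 0.005, -0.003]
ft_force: [-0.1, 0.1, 0.4]
width: 1.002
```

```bash
python3 plan.py 647.4 -177.5 50 57.9
```

```text
t 44.5 pos [ 656.4 -160.9  126.8] psi 59.1 q [-0.17  0.7   0.56  1.6  -0.45  0.96  0.  ] F [-0.1  0.1  0.4] w 1.002
rz first 0.022 (full rv [ 0.001 -0.012  0.022]) | then tool shift after turn mm [-18.8   1.2  76.8] | now-axes [-19.7   0.8  76.5]
```

Call:
send_rows(
  moves=[
    [[-0.019,0.001,0.01,0,-0.01,0.02,100],[0,0,0.02,0,0,0,100],[0,0,0.02,0,0,0,100],[0,0,0,0,0,0,100],[0,0,0,0,0,0,100]],
  ],
)

```text
t: 44.9
ee_pos: [651.4, -173.5, 78.5]
ee_rot: [0.873, 0.487, 0.004, 0.001]
ft_force: [-0.4, 0.5, 1.2]
width: 0.998
```

```bash
python3 plan.py 647.4 -177.5 50 57.9
```

```text
t 44.9 pos [ 651.4 -173.5   78.5] psi 58.3 q [-0.14  0.76  0.54  1.63 -0.48  0.88  0.03] F [-0.4  0.5  1.2] w 0.998
rz first 0.007 (full rv [ 0.006 -0.006  0.007]) | then tool shift after turn mm [-5.6 -1.3 28.5] | now-axes [-5.7 -1.5 28.5]
```

Call:
send_rows(
  moves=[
    [[-0.0055,-0.0015,0.008,0.005,-0.005,0.007,100],[0,0,0.01,0,0,0,100],[0,0,0.004,0,0,0,100],[0,0,0,0,0,0,100],[0,0,0,0,0,0,100]],
  ],
)

```text
t: 45.32
ee_pos: [648.0, -177.3, 56.6]
ee_rot: [0.875, 0.484, 0.001, 0.001]
ft_force: [-0.7, 0.2, -0.2]
width: 1.0
```

```bash
python3 plan.py 647.4 -177.5 50 57.9
```

```text
t 45.3 pos [ 648.  -177.3   56.6] psi 57.9 q [-0.13  0.79  0.53  1.64 -0.5   0.85  0.04] F [-0.7  0.2 -0.2] w 1.000
rz first 0.000 (full rv [ 0.003 -0.002  0.   ]) | then tool shift after turn mm [-0.5 -0.4  6.6] | now-axes [-0.5 -0.4  6.6]
```

Call:
send_rows(
  moves=[
    [[-0.0005,0,0.006,0.002,0,0,100],[0,0,0,0,0,0,100],[0,0,0,0,0,0,50],[0,0,0,0,0,0,5],[0,0,0,0,0,0,2],[0,0,0,0,0,0,2],[0,0,0,0,0,0,2],[0,0,0,0,0,0,2],[0,0,0,0,0,0,2],[0,0,0,0,0,0,2]],
  ],
)

```text
t: 46.15
ee_pos: [649.2, -178.1, 51.8]
ee_rot: [0.875, 0.484, 0.002, 0.001]
ft_force: [-0.3, -0.7, -0.6]
width: 0.468
```

```bash
python3 plan.py 647.4 -177.5 50 57.9;python3 plan.py 604 206 300 37.4
```

```text
t 46.1 pos [ 649.2 -178.1   51.8] psi 57.9 q [-0.13  0.8   0.52  1.64 -0.5   0.84  0.04] F [-0.3 -0.7 -0.6] w 0.468
rz first 0.001 (full rv [ 0.003 -0.003  0.001]) | then tool shift after turn mm [-0.5 -1.8  1.8] | now-axes [-0.5 -1.8  1.8]
t 46.1 pos [ 649.2 -178.1   51.8] psi 57.9 q [-0.13  0.8   0.52  1.64 -0.5   0.84  0.04] F [-0.3 -0.7 -0.6] w 0.468
rz first 0.358 (full rv [ 0.003 -0.003  0.358]) | then tool shift after turn mm [ 197.4 -332.5 -248.2] | now-axes [ 302.2 -241.3 -248.2]
```

Fingers still closing (0.468); wait.

Call:
send_rows(
  moves=[
    [[0,0,0,0,0,0,2],[0,0,0,0,0,0,2],[0,0,0,0,0,0,2],[0,0,0,0,0,0,2],[0,0,0,0,0,0,2],[0,0,0,0,0,0,2],[0,0,0,0,0,0,2],[0,0,0,0,0,0,2]],
  ],
)

```text
t: 46.82
ee_pos: [649.3, -178.1, 51.8]
ee_rot: [0.875, 0.484, 0.002, 0.001]
ft_force: [0.3, 0.1, -0.1]
width: 0.149
```

```bash
python3 plan.py 647.4 -177.5 50 57.9
```

```text
t 46.8 pos [ 649.3 -178.1   51.8] psi 57.9 q [-0.13  0.8   0.52  1.64 -0.5   0.84  0.04] F [ 0.3  0.1 -0.1] w 0.149
rz first 0.001 (full rv [ 0.004 -0.003  0.001]) | then tool shift after turn mm [-0.5 -1.9  1.8] | now-axes [-0.5 -1.9  1.8]
```

Call:
send_rows(
  moves=[
    [[0,0,0,0,0,0,2],[0,0,-0.02,0,0,0,2],[0,0,-0.035,0,0,0,2],[0,0,-0.04,0,0,0,2],[0,0,-0.04,0,0,0.118,2],[0,0,-0.04,0,0,0.118,2],[0,0,-0.04,0,0,0.118,2],[0,0,-0.04,0,0,0,2],[0,0,-0.01,0,0,0,2],[0,0,0,0,0,0,2]],
  ],
)

```text
t: 47.65
ee_pos: [642.3, -175.9, 318.1]
ee_rot: [0.949, 0.314, -0.007, -0.006]
ft_force: [0.7, -0.3, -3.8]
width: 0.148
```

```bash
python3 plan.py 604.4 206.3 305 37.4
```

```text
t 47.6 pos [ 642.3 -175.9  318.1] psi 36.6 q [-0.27  0.55  0.76  1.44 -0.38  1.32 -0.42] F [ 0.7 -0.3 -3.8] w 0.148
rz first -0.014 (full rv [-0.015  0.01  -0.014]) | then tool shift after turn mm [ 202.  -326.7   13.1] | now-axes [ 197.4 -329.3   16.2]
```

Call:
send_rows(
  moves=[
    [[0,0,0,-0.012,0.008,-0.014,2],[0.0208,-0.034,0,0,0,0,2],[0.0208,-0.034,0,0,0,0,2],[0.0208,-0.034,0,0,0,0,2],[0.0208,-0.034,0,0,0,0,2],[0.0208,-0.034,0,0,0,0,2],[0.0208,-0.034,0,0,0,0,2],[0.0208,-0.034,0,0,0,0,2],[0.0208,-0.034,0,0,0,0,2],[0.01,-0.016,0,0,0,0,2],[0,0,0,0,0,0,2],[0,0,0,0,0,0,2]],
  ],
)

```text
t: 48.65
ee_pos: [588.4, 171.7, 284.9]
ee_rot: [0.946, 0.324, -0.02, -0.002]
ft_force: [0.4, -1.3, -2.9]
width: 0.147
```

```bash
python3 plan.py 604.4 206.3 285 37.4
```

```text
t 48.6 pos [588.4 171.7 284.9] psi 37.8 q [-0.84  0.47  0.71  1.61 -0.32  1.22 -0.97] F [ 0.4 -1.3 -2.9] w 0.147
rz first 0.008 (full rv [-0.016  0.037  0.007]) | then tool shift after turn mm [ 33.7 -17.7  -0.1] | now-axes [ 33.8 -17.5  -1.1]
```

Call:
send_rows(
  moves=[
    [[0,0,-0.006,-0.015,0.033,0.007,2],[0.016,-0.008,0,0,0,0,2],[0.014,-0.008,0,0,0,0,2],[0,0,0,0,0,0,2],[0,0,0,0,0,0,2],[0,0,0,0,0,0,2]],
  ],
)

```text
t: 49.15
ee_pos: [599.2, 195.6, 281.1]
ee_rot: [0.948, 0.318, -0.009, 0.003]
ft_force: [-1.0, -0.3, -2.5]
width: 0.147
```

```bash
python3 plan.py 604.4 206.3 280 37.4
```

```text
t 49.1 pos [599.2 195.6 281.1] psi 37.1 q [-0.86  0.49  0.71  1.59 -0.33  1.2  -1.01] F [-1.  -0.3 -2.5] w 0.147
rz first -0.005 (full rv [-0.001  0.019 -0.005]) | then tool shift after turn mm [10.6 -5.3  1.1] | now-axes [10.6 -5.4  0.9]
```

Call:
send_rows(
  moves=[
    [[0.0105,-0.006,-0.006,0,0.017,-0.005,2],[0,0,0,0,0,0,2],[0,0,0,0,0,0,2],[0,0,0,0,0,0,2]],
  ],
)

```text
t: 49.48
ee_pos: [604.9, 204.1, 287.1]
ee_rot: [0.948, 0.319, -0.001, 0.0]
ft_force: [-0.5, -0.3, -2.7]
width: 0.149
```

```bash
python3 plan.py 604.4 206.3 276 37.4
```

```text
t 49.5 pos [604.9 204.1 287.1] psi 37.2 q [-0.87  0.49  0.71  1.57 -0.34  1.2  -1.02] F [-0.5 -0.3 -2.7] w 0.149
rz first -0.003 (full rv [ 0.     0.001 -0.003]) | then tool shift after turn mm [ 1.  -2.1 11.1] | now-axes [ 1.  -2.1 11.1]
```

Call:
send_rows(
  moves=[
    [[0.001,-0.0025,0.006,0,0,-0.003,2],[0,0,0.005,0,0,0,2],[0,0,0,0,0,0,2],[0,0,0,0,0,0,2]],
  ],
)

```text
t: 49.82
ee_pos: [604.0, 206.2, 275.3]
ee_rot: [0.947, 0.32, -0.0, 0.0]
ft_force: [0.5, 0.4, -2.6]
width: 0.151
```

```bash
python3 plan.py 604.4 206.3 265.8 37.4
```

```text
t 49.8 pos [604.  206.2 275.3] psi 37.4 q [-0.87  0.5   0.7   1.59 -0.34  1.18 -1.01] F [ 0.5  0.4 -2.6] w 0.151
rz first -0.001 (full rv [ 0.     0.001 -0.001]) | then tool shift after turn mm [0.4 0.2 9.5] | now-axes [0.4 0.2 9.5]
```

Call:
send_rows(
  moves=[
    [[0,0,0.003,0,0,0,2],[0,0,0.003,0,0,0,2],[0,0,0.002,0,0,0,2],[0,0,0,0,0,0,2]],
  ],
)

```text
t: 50.15
ee_pos: [603.7, 206.1, 266.1]
ee_rot: [0.947, 0.32, -0.001, 0.0]
ft_force: [-1.2, 0.5, -3.0]
width: 0.151
```

```bash
python3 plan.py 604.4 206.3 265.8 37.4
```

```text
t 50.1 pos [603.7 206.1 266.1] psi 37.4 q [-0.87  0.51  0.7   1.6  -0.35  1.16 -1.01] F [-1.2  0.5 -3. ] w 0.151
rz first -0.001 (full rv [ 0.     0.002 -0.001]) | then tool shift after turn mm [0.7 0.2 0.3] | now-axes [0.7 0.2 0.3]
```

Call:
send_rows(
  moves=[
    [[0,0,0.0015,0,0,0,2],[0,0,0,0,0,0,60],[0,0,0,0,0,0,60],[0,0,0,0,0,0,60],[0,0,0,0,0,0,60],[0,0,0,0,0,0,60],[0,0,0,0,0,0,60],[0,0,-0.02,0,0,0,60],[0,0,-0.03,0,0,0,60],[0,0,-0.03,0,0,0,60],[0,0,0,0,0,0,60]],
  ],
)

```text
t: 51.07
ee_pos: [604.4, 205.7, 348.9]
ee_rot: [0.947, 0.32, -0.0, 0.001]
ft_force: [0.4, -0.9, 0.4]
width: 0.604
```

```bash
python3 plan.py 494.5 345 180 218
```

```text
t 51.1 pos [604.4 205.7 348.9] psi 37.3 q [-0.88  0.45  0.73  1.49 -0.3   1.32 -1.05] F [ 0.4 -0.9  0.4] w 0.604
rz first 3.130 (full rv [ 2.00e-03 -2.00e-03  3.13e+00]) | then tool shift after turn mm [  0.8 177.4 168.9] | now-axes [  -2.7 -177.6  168.6]
```

Call:
send_rows(
  moves=[
    [[0,-0.04,0,0,0,0,60],[0,-0.04,0,0,0,0,60],[0,-0.04,0,0,0,0,60],[0,-0.04,0,0,0,0,60],[0,0,0,0,0,-0.112,60],[0,0,0,0,0,-0.112,60],[0,0,0,0,0,-0.112,60],[0,0,0,0,0,-0.112,60],[0,0,0,0,0,-0.112,60],[0,0,0,0,0,-0.112,60],[0,0,0,0,0,-0.112,60],[0,0,0,0,0,-0.112,60]],
  ],
)

```text
t: 52.07
ee_pos: [503.6, 340.7, 350.0]
ee_rot: [0.702, 0.712, 0.003, 0.002]
ft_force: [-1.3, -0.6, -0.4]
width: 0.596
```

Call:
send_rows(
  moves=[
    [[0,0,0,0,0,-0.112,60],[0,0,0,0,0,-0.112,60],[0,0,0,0,0,-0.112,60],[0,0,0,0,0,-0.112,60],[0,0,0,0,0,-0.112,60],[0,0,0,0,0,-0.11,60],[0,0,0,0,0,0,60],[0,0,0,0,0,0,60]],
  ],
)

```text
t: 52.73
ee_pos: [503.9, 340.3, 349.0]
ee_rot: [0.413, 0.911, 0.003, 0.003]
ft_force: [0.5, -0.3, -0.6]
width: 0.601
```

```bash
python3 plan.py 494.5 345 180 127.4; python3 - <<'E'
from h import *
for n,bb in(("top",(130,130,230,250)),("scene",(340,120,460,270))):
    im=grab(n)
    a=np.radians(37.4);X=np.array([np.cos(a),np.sin(a)]);Y=np.array([-X[1],X[0]])
    q=[np.r_[np.array([604,206])+sx*60*X+sy*28*Y,234] for sx,sy in((1,1),(1,-1),(-1,-1),(-1,1))]
    crop(im,bb,4.5,f"cv_{n}.png",proj(im,q))
E
```

```text
t 52.7 pos [503.9 340.3 349. ] psi 131.3 q [-0.95  0.33  0.4   1.57 -0.13  1.26  0.19] F [ 0.5 -0.3 -0.6] w 0.601
rz first 0.068 (full rv [0.007 0.003 0.068]) | then tool shift after turn mm [  9.5  -4.6 169. ] | now-axes [ 10.3  -5.1 168.9]
```

View pics/cv_top.png

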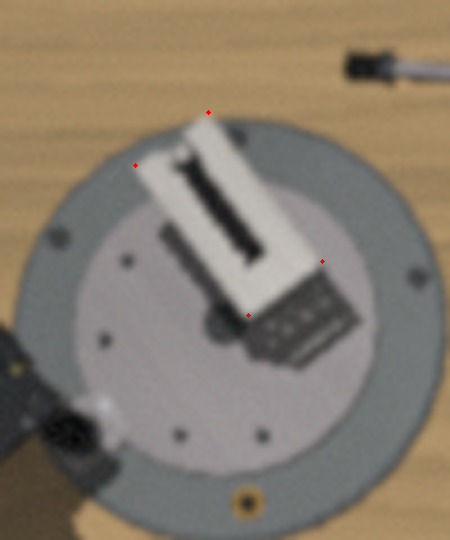

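View pics/cv_scene.png

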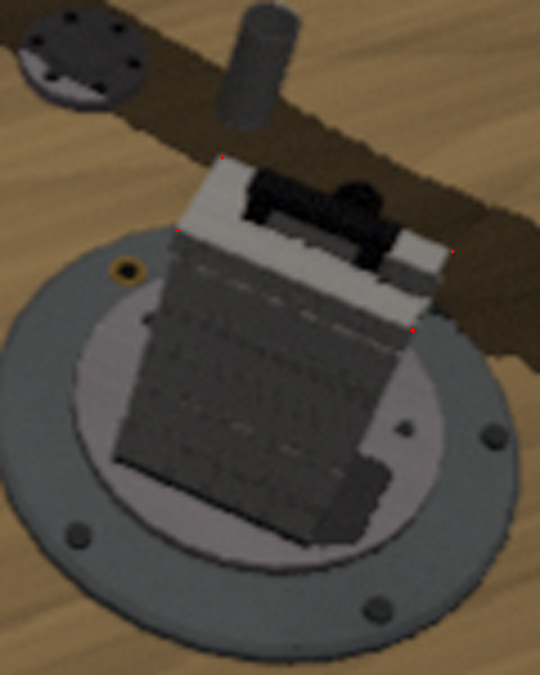

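Call:
send_rows(
  moves=[
    [[0.005,-0.003,0.03,0.006,0.003,0.065,60],[0.004,-0.002,0.04,0,0,0,60],[0,0,0.04,0,0,0,60],[0,0,0.04,0,0,0,60],[0,0,0.03,0,0,0,60],[0,0,0.015,0,0,0,60],[0,0,0,0,0,0,60],[0,0,0,0,0,0,60]],
  ],
)

```text
t: 53.5
ee_pos: [498.0, 346.9, 150.1]
ee_rot: [0.452, 0.892, 0.005, 0.003]
ft_force: [0.4, -0.2, -0.2]
width: 0.599
```

```bash
python3 plan.py 496.3 346 84 127.4
```

```text
t 53.5 pos [498.  346.9 150.1] psi 126.3 q [-0.93  0.52  0.36  1.78 -0.23  0.87  0.17] F [ 0.4 -0.2 -0.2] w 0.599
rz first -0.020 (full rv [ 0.011  0.001 -0.02 ]) | then tool shift after turn mm [ 0.3 -1.9 66.1] | now-axes [ 0.3 -2.6 66.1]
```

```bash
python3 - <<'E'
from h import *
im=grab("scene");crop(im,(360,110,460,220),5,"k_s.png",proj(im,[[496.3,346,87]]))
im=grab("top");crop(im,(110,190,200,270),6,"k_t.png",proj(im,[[496.3,346,87]]))
E
```

```text
(no output)
```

View pics/k_s.png

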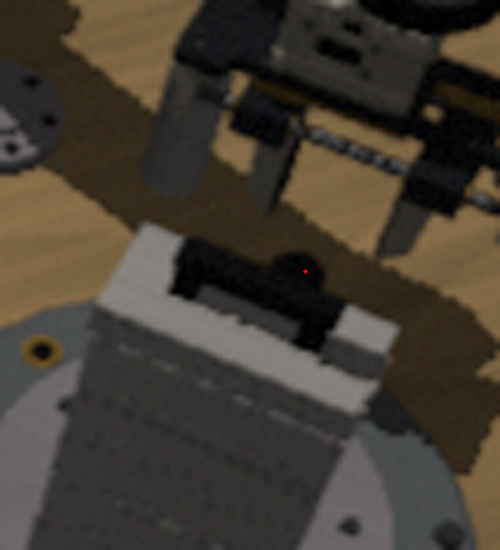

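Call:
send_rows(
  moves=[
    [[0,-0.0025,0.015,0.01,0,-0.018,60],[0,0,0.025,0,0,0,60],[0,0,0.01,0,0,0,60],[0,0,0,0,0,0,60],[0,0,0,0,0,0,60]],
  ],
)

```text
t: 54.02
ee_pos: [501.7, 349.8, 106.4]
ee_rot: [0.443, 0.897, 0.007, 0.003]
ft_force: [-0.2, -0.4, 0.4]
width: 0.6
```

```bash
python3 plan.py 496.3 346 84 127.4
```

```text
t 54.0 pos [501.7 349.8 106.4] psi 127.4 q [-0.91  0.58  0.34  1.79 -0.26  0.79  0.21] F [-0.2 -0.4  0.4] w 0.600
rz first 0.001 (full rv [ 0.016 -0.     0.001]) | then tool shift after turn mm [ 0.2 -6.6 22.4] | now-axes [ 0.2 -7.  22.2]
```

Call:
send_rows(
  moves=[
    [[0,-0.0065,0,0.014,0,0,60],[0,0,0.01,0,0,0,60],[0,0,0.01,0,0,0,60],[0,0,0,0,0,0,60],[0,0,0,0,0,0,60]],
  ],
)

```text
t: 54.43
ee_pos: [498.0, 346.8, 88.0]
ee_rot: [0.443, 0.897, 0.003, 0.001]
ft_force: [0.9, 0.5, 0.6]
width: 0.602
```

```bash
python3 plan.py 496.3 346 84 127.4
```

```text
t 54.4 pos [498.  346.8  88. ] psi 127.4 q [-0.9   0.61  0.33  1.8  -0.27  0.77  0.22] F [0.9 0.5 0.6] w 0.602
rz first 0.001 (full rv [ 0.006 -0.001  0.001]) | then tool shift after turn mm [ 0.3 -1.8  4. ] | now-axes [ 0.3 -1.9  3.9]
```

Call:
send_rows(
  moves=[
    [[0,-0.002,0.003,0.005,0,0,60],[0,0,0,0,0,0,60],[0,0,0,0,0,0,40],[0,0,0,0,0,0,20],[0,0,0,0,0,0,20],[0,0,0,0,0,0,20],[0,0,0,0,0,0,20],[0,0,0,0,0,0,20],[0,0,0,0,0,0,20],[0,0,0,0,0,0,20]],
  ],
)

```text
t: 55.27
ee_pos: [496.1, 345.4, 84.8]
ee_rot: [0.443, 0.897, 0.0, -0.0]
ft_force: [0.0, -0.3, -0.1]
width: 0.318
```

```bash
python3 plan.py 496.3 346 84 127.4
```

```text
t 55.3 pos [496.1 345.4  84.8] psi 127.4 q [-0.9   0.61  0.33  1.81 -0.27  0.77  0.22] F [ 0.  -0.3 -0.1] w 0.318
rz first 0.000 (full rv [ 0.    -0.001  0.   ]) | then tool shift after turn mm [0.3 0.5 0.8] | now-axes [0.3 0.5 0.8]
```

Call:
send_rows(
  moves=[
    [[0,0,0,0,0,0,20],[0,0,-0.006,0,0,0,20],[0,0,-0.006,0,0,0,20],[0,0,-0.003,0,0,0,20],[0,0,0,0,0,0,20],[0,0,0,0,0,0,20]],
  ],
)

```text
t: 55.77
ee_pos: [495.3, 344.8, 99.2]
ee_rot: [0.442, 0.897, -0.001, -0.0]
ft_force: [2.5, 1.3, -7.7]
width: 0.315
```

```bash
python3 plan.py 496.3 346 98 127.4
```

```text
t 55.8 pos [495.3 344.8  99.2] psi 127.5 q [-0.91  0.59  0.33  1.8  -0.26  0.79  0.21] F [ 2.5  1.3 -7.7] w 0.315
rz first 0.002 (full rv [-0.002  0.     0.002]) | then tool shift after turn mm [0.3 1.5 1.2] | now-axes [0.3 1.5 1.2]
```

Call:
send_rows(
  moves=[
    [[0,-0.002,0,0,0,-0.015,20],[-0.0001,-0.004,0,0,0,-0.03,20],[-0.0002,-0.0064,0,0,0,-0.05,20],[-0.0002,-0.0064,0,0,0,-0.05,20],[0,0,0,0,0,0,20]],
  ],
)

```text
t: 56.18
ee_pos: [480.3, 331.1, 98.2]
ee_rot: [0.372, 0.928, -0.001, -0.0]
ft_force: [0.1, -0.6, -7.2]
width: 0.318
```

```bash
cat > arc.py <<'E'
import sys
from h import *; from plan import plan
A=np.array([573.,244.5])
p=bot.get_state()["ee_pos"][:2]-A; phi=np.degrees(np.arctan2(p[1],p[0]))
print("R %.1f phi %.1f (swung %.1f deg = %.3f rad)"%(np.hypot(*p),phi,phi-127.4,np.radians(phi-127.4)))
ph=float(sys.argv[1]); r=127.2
plan(A[0]+r*np.cos(np.radians(ph)),A[1]+r*np.sin(np.radians(ph)),98.5,ph)
E
python3 arc.py 140
```

```text
R 126.9 phi 136.9 (swung 9.5 deg = 0.167 rad)
t 56.2 pos [480.3 331.1  98.2] psi 136.3 q [-0.88  0.56  0.3   1.85 -0.23  0.77  0.35] F [ 0.1 -0.6 -7.2] w 0.318
rz first -0.064 (full rv [-0.003  0.    -0.064]) | then tool shift after turn mm [ 0.5 -6.8 -0.3] | now-axes [ 0.1 -6.8 -0.2]
```

Call:
send_rows(
  moves=[
    [[-0.0002,-0.005,0,0,0,-0.045,20],[-0.0002,-0.0064,0,0,0,-0.05,20],[-0.0002,-0.0064,0,0,0,-0.05,20],[-0.0002,-0.0064,0,0,0,-0.05,20],[-0.0002,-0.0064,0,0,0,-0.05,20],[-0.0002,-0.0064,0,0,0,-0.05,20],[-0.0002,-0.0064,0,0,0,-0.05,20],[0,0,0,0,0,0,20]],
  ],
)

```text
t: 56.85
ee_pos: [456.4, 294.0, 97.8]
ee_rot: [0.205, 0.979, -0.001, -0.001]
ft_force: [0.6, -0.2, -6.7]
width: 0.318
```

```bash
python3 arc.py 170
```

```text
R 126.7 phi 157.0 (swung 29.6 deg = 0.517 rad)
t 56.9 pos [456.4 294.   97.8] psi 156.4 q [-0.8   0.49  0.22  1.95 -0.15  0.71  0.67] F [ 0.6 -0.2 -6.7] w 0.318
rz first -0.238 (full rv [-0.002 -0.001 -0.238]) | then tool shift after turn mm [  3.8 -28.5  -0.7] | now-axes [ -3.1 -28.5  -0.7]
```

Call:
send_rows(
  moves=[
    [[-0.0002,-0.005,-0.0005,0,0,-0.045,20],[-0.0002,-0.0064,0,0,0,-0.05,20],[-0.0002,-0.0064,0,0,0,-0.05,20],[-0.0002,-0.0064,0,0,0,-0.05,20],[-0.0002,-0.0064,0,0,0,-0.05,20],[-0.0002,-0.0064,0,0,0,-0.05,20],[-0.0002,-0.0064,0,0,0,-0.05,20],[0,-0.003,0,0,0,-0.03,20],[0,0,0,0,0,0,20],[0,0,0,0,0,0,20]],
  ],
)

```text
t: 57.68
ee_pos: [446.5, 249.5, 97.9]
ee_rot: [0.025, 1.0, -0.0, -0.002]
ft_force: [-0.5, 0.3, -6.0]
width: 0.319
```

```bash
python3 arc.py 187.4; python3 - <<'E'
from h import *
im=grab("scene");crop(im,(330,110,480,280),3.5,"sw_s.png")
im=grab("top");crop(im,(110,130,250,290),3.7,"sw_t.png")
E
```

```text
R 126.6 phi 177.7 (swung 50.3 deg = 0.878 rad)
t 57.7 pos [446.5 249.5  97.9] psi 177.2 q [-0.67  0.45  0.13  2.02 -0.09  0.68  1.04] F [-0.5  0.3 -6. ] w 0.319
rz first -0.178 (full rv [-0.    -0.004 -0.178]) | then tool shift after turn mm [  2.4 -21.3  -0.6] | now-axes [ -1.4 -21.4  -0.6]
```

View pics/sw_s.png

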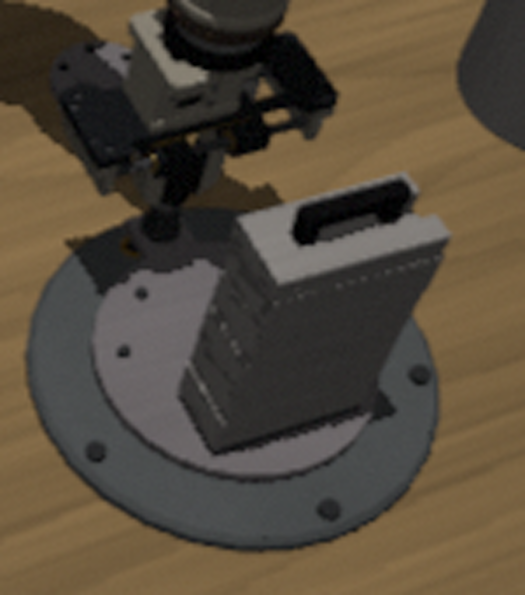

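View pics/sw_t.png

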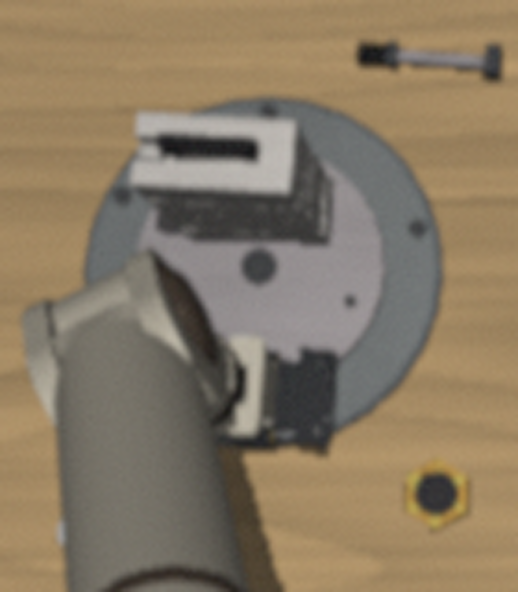

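Call:
send_rows(
  moves=[
    [[-0.0001,-0.0055,0,0,0,-0.043,20],[-0.0001,-0.0055,0,0,0,-0.043,20],[-0.0001,-0.0045,0,0,0,-0.035,20],[0,-0.002,0,0,0,-0.025,20],[0,0,0,0,0,0,20],[0,0,0,0,0,0,20]],
  ],
)

```text
t: 58.28
ee_pos: [447.0, 232.7, 97.5]
ee_rot: [-0.047, 0.999, -0.001, -0.003]
ft_force: [-1.3, -0.8, -6.7]
width: 0.321
```

```bash
python3 arc.py 187.4
```

```text
R 126.5 phi -174.7 (swung -302.1 deg = -5.272 rad)
t 58.3 pos [447.  232.7  97.5] psi -174.6 q [-0.62  0.44  0.1   2.04 -0.07  0.67  1.19] F [-1.3 -0.8 -6.7] w 0.321
rz first -0.036 (full rv [-0.001 -0.005 -0.036]) | then tool shift after turn mm [ 0.7 -4.5 -1. ] | now-axes [ 0.6 -4.6 -1. ]
```

Call:
send_rows(
  moves=[
    [[0,-0.0045,0,0,-0.004,-0.036,20],[0,0,0,0,0,0,20],[0,0,0,0,0,0,20],[0,0,0,0,0,0,20]],
  ],
)

```text
t: 58.62
ee_pos: [447.3, 229.0, 97.3]
ee_rot: [-0.062, 0.998, -0.001, -0.001]
ft_force: [0.2, -2.0, -6.3]
width: 0.318
```

```bash
python3 arc.py 187.4
```

```text
R 126.6 phi -173.0 (swung -300.4 deg = -5.243 rad)
t 58.6 pos [447.3 229.   97.3] psi -172.9 q [-0.6   0.43  0.09  2.05 -0.06  0.67  1.23] F [ 0.2 -2.  -6.3] w 0.318
rz first -0.005 (full rv [-0.001 -0.002 -0.005]) | then tool shift after turn mm [ 0.6 -0.9 -1.2] | now-axes [ 0.6 -0.9 -1.2]
```

Call:
send_rows(
  moves=[
    [[0,-0.0015,0.002,0,0,-0.004,20],[0,0,0.003,0,0,0,20],[0,0,0.003,0,0,0,20],[0,0,0,0,0,0,20]],
  ],
)

```text
t: 58.95
ee_pos: [447.4, 228.6, 88.7]
ee_rot: [-0.064, 0.998, -0.0, -0.001]
ft_force: [1.1, -2.3, -5.5]
width: 0.316
```

```bash
python3 arc.py 187.6
```

```text
R 126.6 phi -172.8 (swung -300.2 deg = -5.239 rad)
t 59.0 pos [447.4 228.6  88.7] psi -172.7 q [-0.6   0.45  0.09  2.05 -0.07  0.65  1.23] F [ 1.1 -2.3 -5.5] w 0.316
rz first -0.005 (full rv [-0.    -0.002 -0.005]) | then tool shift after turn mm [ 0.6 -0.9 -9.8] | now-axes [ 0.6 -0.9 -9.8]
```

Call:
send_rows(
  moves=[
    [[0,0,0.002,0,0,0,20],[0,0,0.002,0,0,0,20],[0,0,0,0,0,0,20]],
  ],
)

```text
t: 59.2
ee_pos: [447.4, 228.8, 84.8]
ee_rot: [-0.064, 0.998, -0.0, -0.001]
ft_force: [-1.7, -1.7, -1.5]
width: 0.313
```

```bash
python3 arc.py 187.6
```

```text
R 126.6 phi -172.9 (swung -300.3 deg = -5.240 rad)
t 59.2 pos [447.4 228.8  84.8] psi -172.7 q [-0.6   0.45  0.09  2.05 -0.07  0.64  1.23] F [-1.7 -1.7 -1.5] w 0.313
rz first -0.005 (full rv [-0.    -0.002 -0.005]) | then tool shift after turn mm [  0.6  -1.  -13.7] | now-axes [  0.7  -1.  -13.7]
```

Home at the same TCP height as the initial grasp (84.8). Release and retreat up.

Call:
send_rows(
  moves=[
    [[0,0,0,0,0,0,60],[0,0,0,0,0,0,60],[0,0,0,0,0,0,60],[0,0,0,0,0,0,60],[0,0,0,0,0,0,60],[0,0,0,0,0,0,60],[0,0,-0.015,0,0,0,60],[0,0,-0.03,0,0,0,60],[0,0,-0.04,0,0,0,60],[0,0,-0.04,0,0,0,60],[0,0,-0.04,0,0,0,60],[0,0,-0.02,0,0,0,60]],
  ],
)

```text
t: 60.2
ee_pos: [446.3, 230.0, 274.3]
ee_rot: [-0.065, 0.998, -0.001, -0.003]
ft_force: [0.7, 0.5, -1.4]
width: 0.605
```

```bash
python3 plan.py 500 -100 270 180
```

```text
t 60.2 pos [446.3 230.  274.3] psi -172.5 q [-0.63  0.18  0.11  1.9  -0.02  1.06  1.2 ] F [ 0.7  0.5 -1.4] w 0.605
rz first 0.131 (full rv [-0.001 -0.005  0.131]) | then tool shift after turn mm [ -53.7 -330.     4.3] | now-axes [ -10.3 -334.2    4.5]
```

Call:
send_rows(
  moves=[
    [[0,-0.035,0,0,0,0,60],[0,-0.04,0,0,0,0,60],[0,-0.04,0,0,0,0,60],[0,-0.04,0,0,0,0,60],[0,-0.04,0,0,0,0,60],[0,-0.04,0,0,0,0,60],[0,-0.04,0,0,0,0,60],[0,-0.04,0,0,0,0,60],[0,-0.02,0,0,0,0,60],[0,0,0,0,0,0,60],[0,0,0,0,0,0,60],[0,0,0,0,0,0,60]],
  ],
)

```text
t: 61.2
ee_pos: [498.3, -111.3, 284.5]
ee_rot: [-0.069, 0.998, 0.004, 0.011]
ft_force: [-0.9, 0.1, 0.2]
width: 0.598
```

```bash
python3 - <<'E'
from h import *
print(bot.get_state()["ee_pos"],bot.get_state()["ft_force"])
A=np.array([573.,245]);a=np.radians(37.4+60);X=np.array([np.cos(a),np.sin(a)]);Y=np.array([-X[1],X[0]])
c=A-50*Y
k=A+128*Y
print(c,k)
for n,bb in(("top",(110,130,250,290)),("scene",(320,110,480,280))):
    im=grab(n)
    q=[np.r_[c+sx*60*X+sy*28*Y,234] for sx,sy in((1,1),(1,-1),(-1,-1),(-1,1))]+[np.r_[k,87]]
    crop(im,bb,3.7,f"fin_{n}.png",proj(im,q))
    cv2.imwrite(f"pics/full_{n}.png",cv2.resize(im["pixels"][:,:,::-1],None,fx=1.4,fy=1.4))
E
```

```text
[ 498.32432855 -111.26546755  284.48041324] [-0.89316598  0.09660756  0.16688697]
[622.58355812 251.43977983] [446.06609121 228.51416364]
```

View pics/fin_top.png

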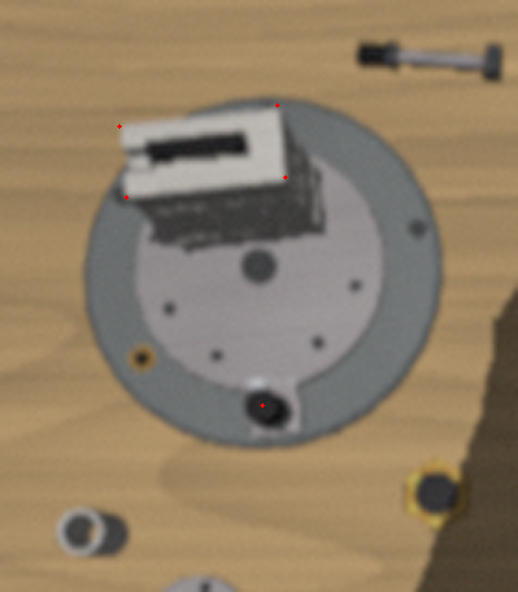

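View pics/fin_scene.png

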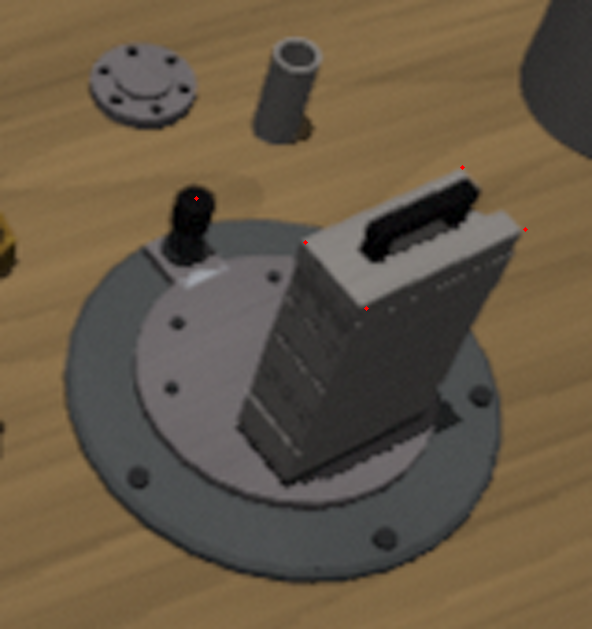

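View pics/full_scene.png

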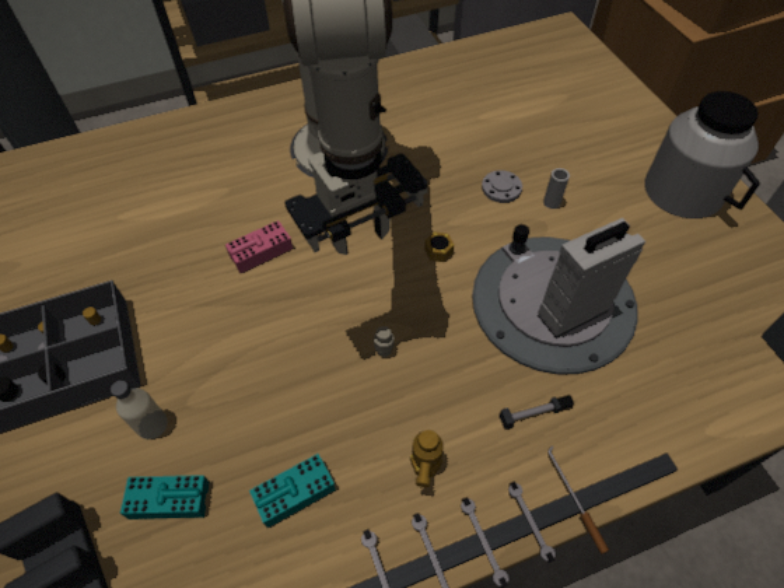

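```bash
python3 -c "
from bench import job
print(job.close_job())"
```

```text
the job is handed in; nothing more can be done
None
```

I stacked all five silver cassettes and then the cover on the seat. I lifted the plunger about 14 mm, swung the table 60° anticlockwise and lowered the plunger into the transfer hole. The arm then moved clear and I handed the job in at about 61 s; no verdict came back.

**Stack:** Before the swing, the predicted corners at 214 mm (cassettes) and 234 mm (cover) matched both camera views, so every layer was fully home.

**After the swing:** The stack outline matched to about a pixel in the scene view. In the top view it was up to about one pixel (3 mm) off, which I put down to the camera calibration.

**Plunger:** It seated with the tool at 84.8 mm, the same height as at the loading hole. The knob's image position matches home.

**Not done or seen:** The automatic outline check on the first placed cassette failed because the block merged with the turntable in the picture. I checked by eye and by the corner projections instead. I saw no bystander move and no part knocked aside.

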